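# Square up circuit boards in the swing tray and send them to inspection

## Robot

A 6-joint arm with a two-finger parallel gripper is mounted at the origin on the work surface. World frame = base frame: x ahead of the robot, y to its left, z up, the work surface at z = 0. Lengths are in m, angles in rad, forces in N, time in s.
With the tool pointing down it reaches from about 0.35 to 0.85 m from the base axis. Payload 8.1 kg.
Tool frame: the origin (TCP) lies on the mounting face of the last link; the fingertips stand 186 mm ahead of it and the grasp point (between the pads) lies 167 mm ahead of it; z points along the fingers, y is the line along which they close (so a half turn about z gives the same grasp; the last joint's range is limited). The gripper opens to 93 mm and grips with 3 to 60 N. Pads are 15 mm wide; open, the fingers measure 128 mm over their backs; the gripper's body (75 mm by 188 mm) begins 65 mm behind the grasp point.
Start: joints at [-1.224, 0.13, 1.488, -0, 1.523, -0.085], TCP at [0.251, -0.545, 0.405] pointing down, gripper open.
Joint ranges: [-2.96, 2.96], [-0.89, 2.26], [0.02, 2.5], [-1.34, 4.48], [0, 2.73], [-2.66, 2.66]. Speed limits (rad/s): [2.39, 2.39, 2.79, 3.14, 3.14, 3.14].

## Interface

Orientations are given as a rotation vector (axis times angle).
In Python, from plant import read_state, read_camera, camera_params, close_job gives the robot as it stands. The module is installed in compiled form; this text tells all that it offers.
- The arm moves only by the tool servo_tool, never from a script. Its argument "increments" is a list of rows, each an object with "slide": the shift along the tool's x, y, z in mm, a list of three; "dr": the turn, a rotation vector about the tool's x, y, z in rad, a list of three; "jaw": the closure, from 0 (fully open) to 1 (shut). In form: [{"slide": [x, y, z], "dr": [ax, ay, az], "jaw": jaw}, ...]. A call has 1 to 20 rows; each row is the pose to reach, as a shift and turn from the pose commanded when the call began, along the tool's axes at that moment; what a row does not reach only later rows make up. A row lasts 1/10 s, in which the tool goes at most 50 mm and 8.59 degrees, less where a joint would pass 70% of its speed; a pose out of reach is approached as far as the arm can. A call with a gripper value outside its range is refused whole. The fingers move at their own pace and stop on an object; "force" is the grip in N (left out, the last holds). Time passes only in rows, so rows that repeat a pose let the fingers close. It gives the time, the measured TCP pose, the force, the opening and the grip force at its end, in the units of the state.
- read_state(): the state, without advancing time (a new reading comes with each control period).
- read_camera(name): name is "scene" or "side" or "wrist"; returns (picture, depth): 420x560x3 uint8, red, green, blue; 420x560 float32, m along the optical axis (not along the pixel's ray), 0 where there is no reading.
- camera_params(name): a dict with "fx", "fy", "cx", "cy" (pixels), "rvec" (rotation vector, rad) and "tvec" (3), from world to camera coordinates, as OpenCV has them. Camera axes: x right, y down, z forward; pixel columns grow to the right and rows downward; lengths in m; the calibration is good to about 2 mm. A picture is of the moment at which its call begins: read the wrist's pose just before it. camera_params takes no time and is no camera call; for the wrist camera it gives the pose at the moment of the call.
- close_job(): hands the job in; it is judged then, once.
The state is a dict: "t": time; "q": joint angles; "dq": joint speeds; "joint_torque": joint torques, N m; "tool_pos": TCP position; "orientation": TCP orientation; "force": force on the tool from outside, world axes, zero at the start; "wrist_torque": the same for the moment, N m; "opening": finger opening in m; "gripper_force": force on a finger pad.
Only numpy, scipy, OpenCV 4.12 (cv2) and the standard library are available. Lean on these libraries where they do the work, as an engineer would, in place of code of your own. Each camera call takes 0.05 s, during which the arm holds its last target. There are 200 camera calls.

## Task

Take the orange-handled pusher from its stand and use it, never the gripper's own fingers, to slide each circuit board on the swing tray into the nearest free corner of the tray, lying along the tray's long side as it does now, until it is flush against both rims there. Then swing the tray a quarter turn counterclockwise about its pivot, fully home against its end stop, with the boards still flush in their corners, and only then press the green start button right down. Finish with the pusher standing upright in its stand, and leave the other things on the bench where they are.

Things in the scene. Friction and masses are not known exactly. Their poses are not given: they have to be found in the camera images.
- tray_pivot (a point): the pivot pin of the swing tray, at one outer corner of the tray, at table height; this frame turns with the tray. In it the tray reaches 262 mm to -x and 172 mm to +y. The rims are 6 mm thick, so the inner floor runs from x = -256 to -6 mm and y = 6 to 166 mm. Floor 12 mm above the table, rim tops 26 mm, tray underside 2 mm; nothing divides the floor. The four inner corners are the square corners for the boards. Grey floor, bare aluminium rims, steel pin
- tray (a joint): angle of the swing tray: 0 as it starts (against one stop), growing counterclockwise seen from above, end stop at a quarter turn (1.571). Stiff hinge, about 1.2 N m of friction, stays where it is left. It is swung by pushing on the outside of its long +y rim (in its own frame), the more easily the nearer to the corner away from the pivot
- board1_mid (a point): centre of a circuit board on the tray floor, a flat slab with a green top, 70 (its x) x 44 (its y) x 8 mm, about 60 g, with low chips on top (3 mm); three or four boards are present
- board2_mid (a point): centre of a circuit board on the tray floor, a flat slab with a blue top, 70 (its x) x 44 (its y) x 8 mm, about 60 g, with low chips on top (3 mm); three or four boards are present
- board3_mid (a point): centre of a circuit board on the tray floor, a flat slab with a red top, 70 (its x) x 44 (its y) x 8 mm, about 60 g, with low chips on top (3 mm); three or four boards are present
- board4_mid (a point): centre of a circuit board on the tray floor, a flat slab with a yellow top, 70 (its x) x 44 (its y) x 8 mm, about 60 g, with low chips on top (3 mm); three or four boards are present
- pusher_mid (a point): centre (half-way up) of the pusher, a hand tool 110 mm tall that stands upright in its stand: a white blade below (44 mm along its x, 12 mm thick along its y, from the bottom to 50 mm up) and an orange handle block above (36 mm along x, 18 mm thick along y, 50 to 110 mm up); 80 g. z points up the handle
- stand_floor (a point): centre of the inner floor of the pusher's stand, a black open-topped fixed box 70 x 34 x 30 mm outside, 60 mm (its x) x 24 mm (its y) inside, floor 5 mm above the table; the blade stands in it along its x
- start_top (a point): top centre of the green round start button, 36 mm across, in a fixed black housing on the bench
- start (a joint): travel of the start button: 0 up, 0.006 m right down; springs back, about 5 N to press fully
- spool: green spool of solder, 60 mm across, 46 mm tall; a bystander, origin at its underside; leave alone
- flux: small flux bottle, 36 mm across, 90 mm tall; a bystander, origin at its underside; leave alone
- driver: blue screwdriver, 160 mm long, lying down; a bystander, origin at its underside; leave alone
- tin: flat brass tip-cleaner tin, 56 mm across, 22 mm tall; a bystander, origin at its underside; leave alone
There are look-alikes about, which are no part of the job. Of the things shaped like the part that bears board3_mid, the red one is meant. Leave any red or white look-alike of the part that bears start_top alone.

How it is judged:
By the outcome, as a careful person would: the job done as asked, in the order asked, and still so for the second after the job is handed in, with the robot touching nothing.
Of board1, board2, board3, board4 only 3 to 4 are there at a start; the rules pass over those that are not, and their reading is None.
At some moment in a run one of board1, board2, board3, board4 may be knocked a few centimetres aside while the robot is not near it.
It also fails if it takes over 210 s, if anything falls off the work surface, if the arm or the gripper's body presses on something with over 40 N, if the wrist force passes 120 N, or if a joint passes its speed limit or range.

## Working session

There is one attempt and no reset: what is moved stays moved. The work goes in short steps, Python scripts to look and compute and a tool call to move; the robot and the scene stay as the last step left them, time stands still between calls to the robot, and variables do not carry over. Pictures are saved under pics/ and viewed, at most 14 in all, crops included, and the job is handed in when it is done.

Besides the shell and the picture viewer there is one more tool, called after "Call:" in YAML: its name, and indented under it one key for each argument. servo_tool: Moves the arm, as the interface text tells. Its arguments: {"type":"object","properties":{"increments":{"type":"array"},"force":{"type":"number"}},"required":["increments"]}

```bash
mkdir -p pics; ls
cat > h.py <<'E'
import numpy as np, cv2
from plant import *
def cam(n):
    p=camera_params(n); R=cv2.Rodrigues(np.array(p['rvec'],float))[0]; return p,R,np.array(p['tvec'],float)
def shot(n,f):
    c=cam(n); im,d=read_camera(n); cv2.imwrite('pics/'+f+'.png',im[:,:,::-1]); np.savez('pics/'+f+'.npz',d=d,im=im,R=c[1],t=c[2],k=[c[0][k] for k in('fx','fy','cx','cy')]); return im,d
def load(f): return np.load('pics/'+f+'.npz')
def world(z,u,v,d=None,h=None):
    """pixel -> world, by depth or by known height h"""
    fx,fy,cx,cy=z['k']; R,t=z['R'],z['t']
    r=np.array([(u-cx)/fx,(v-cy)/fy,1.]); o=-R.T@t; w=R.T@r
    if h is not None: return o+w*(h-o[2])/w[2]
    if d is None: d=z['d'][int(round(v)),int(round(u))]
    return o+w*d
def proj(z,P):
    fx,fy,cx,cy=z['k']; c=z['R']@np.array(P)+z['t']; return fx*c[0]/c[2]+cx,fy*c[1]/c[2]+cy
E
python3 - <<'E'
from h import *
s=read_state(); print(s['t'],s['tool_pos'],s['orientation'],s['opening'])
for n in('scene','side','wrist'):
    shot(n,n+'0'); z=load(n+'0'); print(n,-z['R'].T@z['t'],z['R'][2],z['k'])
E
```

```text
pics
0.0 [ 0.25102998 -0.54472102  0.40368718] [-3.06690790e+00 -6.72555307e-01  3.70826771e-04] 0.09291419468825005
scene [1.29701864 0.23689693 0.71088282] [-0.7615941  -0.19755752 -0.61720778] [415.89757939 415.89757939 280.39136099 214.38615184]
side [ 0.35264493 -1.25795945  1.10552825] [ 0.09760976  0.7809272  -0.61694816] [516.84740959 516.84740959 280.57380872 211.33373512]
wrist [ 0.32304681 -0.51290365  0.38427518] [-0.25578993 -0.11776188 -0.95953304] [318.37624949 318.37624949 269.63929992 210.09697432]
```

View pics/scene0.png

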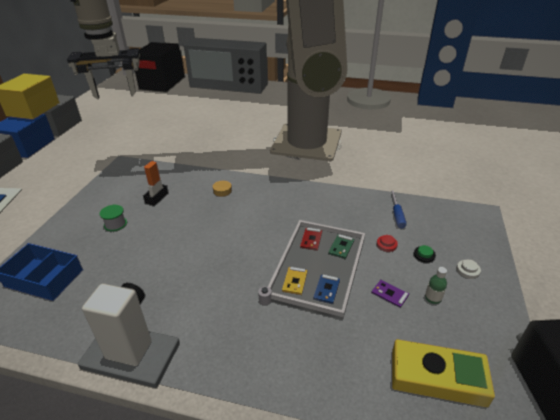

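View pics/side0.png

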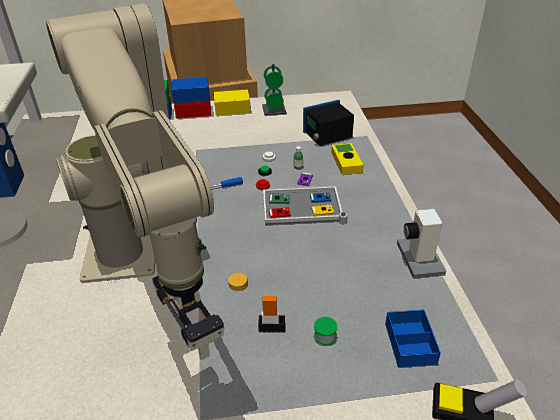

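The scene view shows all four boards on the tray: red (312,238), green (342,245), yellow (295,280) and blue (327,288), with the pivot pin at (265,295). The pusher is at (153,180). The candidates are:
- **Buttons:** red (387,243), green (425,253), which is the one I want, and white (469,268).
- **Boards:** the purple one at (390,292) lies off the tray, so it is a look-alike.

Next is a close crop.

Run:
```python
from h import *
a=cv2.imread('pics/scene0.png')[210:320,255:445]; b=cv2.imread('pics/side0.png')[160:230,250:352]
a=cv2.resize(a,None,fx=4.2,fy=4.2,interpolation=cv2.INTER_CUBIC)
cv2.imwrite('pics/c1.png',a)
z=load('scene0');y=load('side0')
for n,p,q in [('pin',(265,290),(343,215)),('red',(312,238),(279,212)),('grn',(342,245),(279,198)),('yel',(295,280),(322,210)),('blu',(327,288),(320,197)),('btn',(425,251),(265,169)),('push',(152,166),(269,297)),('spool',(112,212),(325,325)),('flux',(438,285),(298,155)),('tin',(222,187),(238,281)),('driver',(400,215),(232,182))]:
    print(n,world(z,*p).round(3),world(y,*q).round(3))
```

```text
pin [0.727 0.054 0.037] [0.723 0.042 0.038]
red [0.523 0.117 0.024] [0.519 0.116 0.018]
grn [0.531 0.193 0.024] [0.529 0.193 0.02 ]
yel [0.672 0.107 0.025] [0.664 0.098 0.023]
blu [0.676 0.18  0.023] [0.673 0.174 0.021]
btn [0.506 0.389 0.025] [0.501 0.381 0.022]
push [ 0.438 -0.347  0.115] [ 0.432 -0.351  0.114]
spool [ 0.574 -0.405  0.048] [ 0.57  -0.405  0.043]
flux [0.648 0.405 0.062] [0.63  0.393 0.064]
tin [ 0.367 -0.18   0.026] [ 0.357 -0.191  0.021]
driver [0.381 0.327 0.028] [0.372 0.321 0.017]
```

View pics/c1.png

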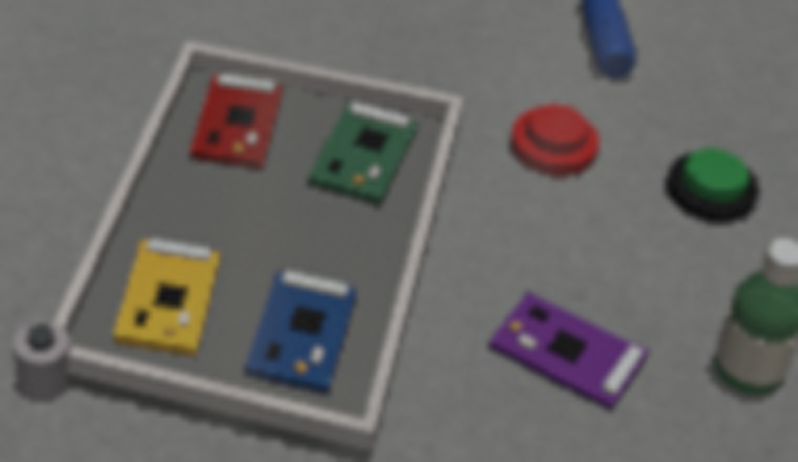

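The crop confirms the layout. Green is the only button with a black housing, and each of the four boards is near its own corner. I'll move the wrist camera near the pusher and measure there.

```bash
cat >> h.py <<'E'
from scipy.spatial.transform import Rotation as Ro
def plan(p,yaw=None,tilt=None):
    """slide mm / dr rad from the present pose to TCP p, tool pointing down with tool x at yaw"""
    s=read_state(); R=Ro.from_rotvec(s['orientation']); p=np.array(p,float)
    sl=R.inv().apply(p-s['tool_pos'])*1000
    dr=np.zeros(3)
    if yaw is not None:
        c,n=np.cos(yaw),np.sin(yaw)
        T=Ro.from_matrix(np.array([[c,n,0],[n,-c,0],[0,0,-1]])); dr=(R.inv()*T).as_rotvec()
    print('slide',sl.round(1).tolist(),'dr',dr.round(4).tolist())
def st():
    s=read_state(); R=Ro.from_rotvec(s['orientation']).as_matrix()
    print('t',round(s['t'],2),'tcp',np.round(s['tool_pos'],4),'toolx yaw',round(np.arctan2(R[1,0],R[0,0]),4),'z',R[:,2].round(3),'F',np.round(s['force'],1),'open',round(s['opening'],4),'gf',round(s['gripper_force'],1),'q',np.round(s['q'],2))
E
python3 - <<'E'
from h import *
st()
# camera in tool frame
z=load('wrist0'); s=read_state();R=Ro.from_rotvec(s['orientation'])
print(R.inv().apply(-z['R'].T@z['t']-s['tool_pos']),R.inv().apply(z['R'][2]))
# pusher orange points
for f in('scene0','side0'):
    z=load(f);im=z['im'].astype(int);m=(im[...,0]>150)&(im[...,1]<110)&(im[...,2]<60)
    P=np.array([world(z,u,v) for v,u in np.argwhere(m)]); P=P[(np.abs(P[:,0]-.435)<.06)&(np.abs(P[:,1]+.35)<.06)]
    T=P[P[:,2]>.108]; print(f,len(P),len(T),P.min(0),P.max(0)); 
    if len(T)>5: print(cv2.minAreaRect((T[:,:2]*1000).astype(np.float32)))
for yaw in(0,.43,.78): plan([.36,-.35,.40],yaw)
E
```

```text
t 0.15 tcp [ 0.2511 -0.5448  0.4039] toolx yaw 0.4318 z [-0.     0.001 -1.   ] F [0.7 0.1 0.1] open 0.093 gf 0.0 q [-1.22  0.13  1.49  0.    1.52 -0.09]
[0.07870935 0.00122107 0.01965689] [-0.28172156  0.00126298  0.95949537]
scene0 30 30 [ 0.42048646 -0.36439384  0.11499944] [ 0.45041483 -0.34912484  0.12000435]
((435.5045166015625, -356.87994384765625), (29.862468719482422, 15.272465705871582), 0.738170862197876)
side0 49 49 [ 0.41263218 -0.36082124  0.11095562] [ 0.44706653 -0.34478706  0.1192438 ]
((429.94073486328125, -352.9679260253906), (15.936400413513184, 34.22032928466797), 88.49112701416016)
slide [180.4, -131.3, 4.1] dr [-0.0014, 0.0002, 0.4318]
slide [180.4, -131.3, 4.1] dr [-0.0014, -0.0001, 0.0018]
slide [180.4, -131.3, 4.1] dr [-0.0014, -0.0004, -0.3482]
```

Call:
servo_tool:
  increments:
    - {"slide": [248, -144, 0], "dr": [0, 0, 0.432], "jaw": 0}
    - {"slide": [248, -144, 0], "dr": [0, 0, 0.432], "jaw": 0}
    - {"slide": [248, -144, 0], "dr": [0, 0, 0.432], "jaw": 0}
    - {"slide": [248, -144, 0], "dr": [0, 0, 0.432], "jaw": 0}
    - {"slide": [248, -144, 0], "dr": [0, 0, 0.432], "jaw": 0}
    - {"slide": [248, -144, 0], "dr": [0, 0, 0.432], "jaw": 0}
    - {"slide": [248, -144, 0], "dr": [0, 0, 0.432], "jaw": 0}
    - {"slide": [248, -144, 0], "dr": [0, 0, 0.432], "jaw": 0}
    - {"slide": [248, -144, 0], "dr": [0, 0, 0.432], "jaw": 0}
    - {"slide": [248, -144, 0], "dr": [0, 0, 0.432], "jaw": 0}

```text
t: 1.15
tool_pos: [0.4154, -0.3115, 0.4046]
orientation: [3.142, -0.003, -0.001]
force: [-0.5, 0.1, -0.0]
opening: 0.0934
gripper_force: 0.0
```

Run:
```python
from h import *
st(); im,d=shot('wrist','w1'); st()
```

```text
t 1.15 tcp [ 0.4154 -0.3115  0.4046] toolx yaw -0.002 z [-0. -0. -1.] F [-0.5  0.1 -0. ] open 0.0934 gf 0.0 q [-0.74 -0.09  1.71 -0.    1.52  0.83]
t 1.2 tcp [ 0.4154 -0.3114  0.4046] toolx yaw -0.0022 z [-0.  0. -1.] F [-0.6 -0.   0.1] open 0.0927 gf 0.0 q [-0.74 -0.09  1.71 -0.    1.52  0.83]
```

View pics/w1.png

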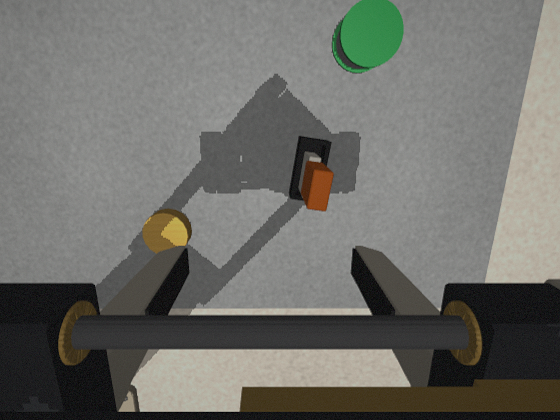

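The wrist view shows the orange handle top at about (318,187), inside the black stand at about (311,167). The tin is at (167,230) and the spool at (370,33).

Run:
```python
from h import *
z=load('w1'); im=z['im'].astype(int)
m=(im[...,0]>100)&(im[...,1]<100)&(im[...,2]<60); m[:130]=0;m[240:]=0;m[:,:280]=0;m[:,350:]=0
P=np.array([world(z,u,v) for v,u in np.argwhere(m)]); print(len(P),P.min(0),P.max(0),np.percentile(P[:,2],[5,50,95]))
T=P[P[:,2]>.105]; r=cv2.minAreaRect((T[:,:2]*1000).astype(np.float32)); print('handle top',r,np.median(T[:,2]))
P=np.array([world(z,u,v) for v in range(120,215) for u in range(275,350)])
S=P[(P[:,2]>.022)&(P[:,2]<.036)]; print('stand rim',len(S),cv2.minAreaRect((S[:,:2]*1000).astype(np.float32)),np.median(S[:,2]))
print(cv2.boxPoints(cv2.minAreaRect((S[:,:2]*1000).astype(np.float32))))
```

```text
790 [ 0.41517542 -0.39011644  0.00079871] [ 0.49461177 -0.31280531  0.38501215] [0.11413561 0.11546124 0.11653721]
handle top ((458.6907958984375, -345.3279113769531), (91.74771118164062, 31.216835021972656), 23.366802215576172) 0.11546272063537244
stand rim 684 ((435.8399353027344, -357.947998046875), (34.057456970214844, 70.38670349121094), 80.96615600585938) 0.030459232196976604
[[ 398.4093  -369.23953]
 [ 467.9229  -380.29147]
 [ 473.27057 -346.65646]
 [ 403.75696 -335.60452]]
```

Run:
```python
from h import *
z=load('w1'); im=z['im'].astype(int)
P=np.array([world(z,u,v) for v in range(140,225) for u in range(280,350)])
T=P[(P[:,2]>.112)&(P[:,2]<.119)&(np.abs(P[:,0]-.436)<.03)&(np.abs(P[:,1]+.358)<.03)]; r=cv2.minAreaRect((T[:,:2]*1000).astype(np.float32)); print(len(T),r,T.mean(0))
plan([.436,-.358,.40],-.158)
```

```text
845 ((432.5943908691406, -356.35736083984375), (18.278980255126953, 36.0079345703125), 81.7764663696289) [ 0.43338059 -0.35602697  0.1152781 ]
slide [20.7, 46.5, 4.6] dr [-0.0, 0.0004, 0.1558]
```

Call:
servo_tool:
  increments:
    - {"slide": [17.5, 45, 0], "dr": [0, 0, 0.15], "jaw": 0}
    - {"slide": [17.5, 45, 0], "dr": [0, 0, 0.15], "jaw": 0}
    - {"slide": [17.5, 45, 0], "dr": [0, 0, 0.15], "jaw": 0}
    - {"slide": [17.5, 45, 40], "dr": [0, 0, 0.15], "jaw": 0}
    - {"slide": [17.5, 45, 80], "dr": [0, 0, 0.15], "jaw": 0}
    - {"slide": [17.5, 45, 120], "dr": [0, 0, 0.15], "jaw": 0}
    - {"slide": [17.5, 45, 147.5], "dr": [0, 0, 0.15], "jaw": 0}
    - {"slide": [17.5, 45, 147.5], "dr": [0, 0, 0.15], "jaw": 0}
    - {"slide": [17.5, 45, 147.5], "dr": [0, 0, 0.15], "jaw": 0.5}
    - {"slide": [17.5, 45, 147.5], "dr": [0, 0, 0.15], "jaw": 0.8}
    - {"slide": [17.5, 45, 147.5], "dr": [0, 0, 0.15], "jaw": 0.9}
    - {"slide": [17.5, 45, 147.5], "dr": [0, 0, 0.15], "jaw": 1}
    - {"slide": [17.5, 45, 147.5], "dr": [0, 0, 0.15], "jaw": 1}
    - {"slide": [17.5, 45, 147.5], "dr": [0, 0, 0.15], "jaw": 1}
    - {"slide": [17.5, 45, 147.5], "dr": [0, 0, 0.15], "jaw": 1}
    - {"slide": [17.5, 45, 147.5], "dr": [0, 0, 0.15], "jaw": 1}
    - {"slide": [17.5, 45, 147.5], "dr": [0, 0, 0.15], "jaw": 1}
  force: 50

```text
t: 2.9
tool_pos: [0.4335, -0.3553, 0.2571]
orientation: [-3.133, 0.236, 0.0]
force: [-1.1, -1.2, 0.6]
opening: 0.0257
gripper_force: 0.0
```

```bash
python3 -c "
from h import *
st()"
```

```text
t 2.9 tcp [ 0.4335 -0.3553  0.2571] toolx yaw -0.1502 z [-0.  0. -1.] F [-1.1 -1.2  0.6] open 0.0257 gf 0.0 q [-0.78  0.15  1.75  0.    1.25  0.94]
```

Call:
servo_tool:
  increments:
    - {"slide": [0, 0, 0], "dr": [0, 0, 0], "jaw": 1}
    - {"slide": [0, 0, 0], "dr": [0, 0, 0], "jaw": 1}
    - {"slide": [0, 0, 0], "dr": [0, 0, 0], "jaw": 1}
    - {"slide": [0, 0, 0], "dr": [0, 0, 0], "jaw": 1}
    - {"slide": [0, 0, 0], "dr": [0, 0, 0], "jaw": 1}
  force: 50

```text
t: 3.4
tool_pos: [0.4336, -0.3553, 0.2571]
orientation: [-3.133, 0.236, 0.0]
force: [0.5, -0.0, -0.9]
opening: 0.018
gripper_force: 50.0
```

Call:
servo_tool:
  increments:
    - {"slide": [0, 0, -40], "dr": [0, 0, 0], "jaw": 1}
    - {"slide": [0, 0, -80], "dr": [0, 0, 0], "jaw": 1}
    - {"slide": [0, 0, -120], "dr": [0, 0, 0], "jaw": 1}
    - {"slide": [0, 0, -160], "dr": [0, 0, 0], "jaw": 1}
    - {"slide": [25, -60, -170], "dr": [0, 0, -0.03], "jaw": 1}
    - {"slide": [50, -120, -170], "dr": [0, 0, -0.06], "jaw": 1}
    - {"slide": [75, -190, -170], "dr": [0, 0, -0.1], "jaw": 1}
    - {"slide": [95, -250, -170], "dr": [0, 0, -0.15], "jaw": 1}
    - {"slide": [95, -310, -170], "dr": [0, 0, -0.15], "jaw": 1}
    - {"slide": [95, -353, -170], "dr": [0, 0, -0.15], "jaw": 1}
    - {"slide": [95, -353, -170], "dr": [0, 0, -0.15], "jaw": 1}
    - {"slide": [95, -353, -170], "dr": [0, 0, -0.15], "jaw": 1}
    - {"slide": [95, -353, -170], "dr": [0, 0, -0.15], "jaw": 1}
    - {"slide": [95, -353, -170], "dr": [0, 0, -0.15], "jaw": 1}
  force: 50

```text
t: 4.8
tool_pos: [0.5803, -0.0204, 0.427]
orientation: [3.141, 0.001, -0.001]
force: [-0.0, -1.2, -1.3]
opening: 0.0178
gripper_force: 50.0
```

Run:
```python
from h import *
st(); im,d=shot('wrist','w2')
```

```text
t 4.8 tcp [ 0.5803 -0.0204  0.427 ] toolx yaw 0.0009 z [-0.001 -0.    -1.   ] F [-0.  -1.2 -1.3] open 0.0178 gf 50.0 q [-0.12  0.07  1.51 -0.    1.56  1.45]
```

View pics/w2.png

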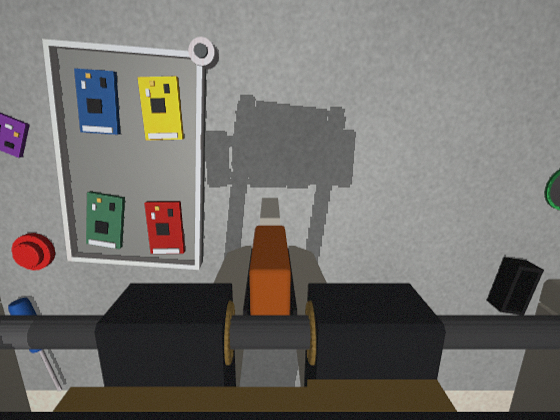

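The wrist view shows the whole tray, with the pin at (202,52), blue at (97,100), yellow at (160,107), green at (105,220) and red at (165,228). The pusher is held upright.

```bash
cat >> h.py <<'E'
def cloud(z):
    fx,fy,cx,cy=z['k']; d=z['d']; v,u=np.mgrid[0:d.shape[0],0:d.shape[1]]
    c=np.stack([(u-cx)/fx*d,(v-cy)/fy*d,d],-1); return (c-z['t'])@z['R']
HSV={'red':((0,120,60),(8,255,255)),'yel':((22,120,80),(34,255,255)),'grn':((55,60,40),(88,255,200)),'blu':((100,100,60),(116,255,255))}
def boards(z,tray,rect=(-270,10,-10,180)):
    """tray=(px,py,yaw): gives boards as minAreaRect in tray mm, yaw"""
    W=cloud(z); px,py,a=tray; c,s=np.cos(a),np.sin(a)
    X=((W[...,0]-px)*c+(W[...,1]-py)*s)*1000; Y=(-(W[...,0]-px)*s+(W[...,1]-py)*c)*1000
    ins=(X>rect[0])&(X<rect[1])&(Y>rect[2])&(Y<rect[3])&(W[...,2]>.016)&(W[...,2]<.03)&(z['d']>0)
    h=cv2.cvtColor(z['im'],cv2.COLOR_RGB2HSV); out={}
    for n,(lo,hi) in HSV.items():
        m=(cv2.inRange(h,np.array(lo),np.array(hi))>0)&ins
        k,l,st_,_=cv2.connectedComponentsWithStats(m.astype(np.uint8))
        if k<2: continue
        m=l==1+np.argmax(st_[1:,4])
        r=cv2.minAreaRect(np.stack([X[m],Y[m]],-1).astype(np.float32)); (cx,cy),(w,hh),an=r
        if w<hh: w,hh,an=hh,w,an-90
        an=(an+90)%180-90
        out[n]=(cx,cy,an); print(n,'n',m.sum(),'c',round(cx,1),round(cy,1),'size',round(w,1),round(hh,1),'ang',round(an,1),'z',round(float(np.median(W[m][:,2])),4))
    return out
E
python3 - <<'E'
from h import *
z=load('w2'); W=cloud(z); X,Y,Z=W[...,0],W[...,1],W[...,2]
m=(Z>.0225)&(Z<.030)&(X>.44)&(X<.76)&(Y>.02)&(Y<.26)
k,l,s,_=cv2.connectedComponentsWithStats(m.astype(np.uint8)); i=1+np.argmax((s[1:,2]*s[1:,3])); m=l==i
# fit sides: rotate pts by rect
r=cv2.minAreaRect((W[m][:,:2]*1000).astype(np.float32)); print(r); print(cv2.boxPoints(r))
pin=(Z>.031)&(Z<.045)&(X>.68)&(X<.76)&(Y>.0)&(Y<.1); print('pin',pin.sum(),W[pin].min(0),W[pin].max(0),W[pin].mean(0))
u=z['im'][m]; print(m.sum(), np.median(Z[m]))
E
```

```text
((601.9489135742188, 140.72796630859375), (187.1288604736328, 263.5796813964844), 85.80768585205078)
[[463.67175   57.0483  ]
 [726.54614   37.779472]
 [740.2261   224.40762 ]
 [477.35168  243.67645 ]]
pin 507 [0.71309327 0.03828082 0.03100677] [0.74061148 0.0655193  0.03994817] [0.72647382 0.05144306 0.03378055]
4347 0.02621229613137788
```

```bash
cat >> h.py <<'E'
def trayfit(z,p0,yaw0):
    """least squares on rim tops' mid lines: (px,py,yaw)"""
    from scipy.optimize import least_squares
    W=cloud(z); m=(W[...,2]>.0235)&(W[...,2]<.029)&(z['d']>0)&(np.hypot(W[...,0]-p0[0],W[...,1]-p0[1])<.33)
    hsv=cv2.cvtColor(z['im'],cv2.COLOR_RGB2HSV); m&=hsv[...,1]<60
    P=W[m][:,:2]*1000
    def loc(q):
        c,s=np.cos(q[2]),np.sin(q[2]); d=P-q[:2]; return d@np.array([[c,-s],[s,c]])
    def res(q):
        L=loc(q); x,y=L.T
        D=np.stack([np.hypot(x-np.clip(x,-262,0),y-3),np.hypot(x-np.clip(x,-262,0),y-169),np.hypot(x+3,y-np.clip(y,0,172)),np.hypot(x+259,y-np.clip(y,0,172))],1)
        return np.clip(D.min(1)-1.5,0,None)
    q=least_squares(res,[p0[0]*1000,p0[1]*1000,yaw0],x_scale=[1,1,.01],loss='soft_l1',f_scale=1.).x
    L=loc(q); r=res(q); g=r<3
    print('tray',q.round(4),'n',len(P),'rms',np.sqrt((r[g]**2).mean()).round(2))
    for nm,c,k in(('y0',3,1),('y172',169,1),('x0',-3,0),('x-262',-259,0)):
        o=L[:,1-k]; sel=(np.abs(L[:,k]-c)<8)&((o<-20)&(o>-240) if k==1 else (o>20)&(o<150)); 
        if sel.sum()>10: print(nm,sel.sum(),np.percentile(L[sel,k],[3,50,97]).round(1))
    return q[0]/1000,q[1]/1000,q[2]
E
python3 - <<'E'
from h import *
z=load('w2'); t=trayfit(z,(.727,.052),-.073); boards(z,t)
E
```

```text
tray [ 7.269812e+02  5.126480e+01 -7.460000e-02] n 4417 rms 0.83
y0 1021 [0.4 3.3 6.4]
y172 1225 [165.9 168.7 172.5]
x0 779 [-6.4 -3.5 -0.5]
x-262 503 [-262.3 -258.7 -255.9]
red n 1399 c -209.6 47.0 size 69.1 44.3 ang 4.4 z 0.0203
yel n 1941 c -62.6 49.0 size 69.4 44.5 ang 5.6 z 0.0205
grn n 1451 c -205.8 124.4 size 69.8 45.0 ang -6.6 z 0.0202
blu n 1911 c -60.8 122.7 size 69.1 45.1 ang 0.3 z 0.0205
```

```bash
cat >> h.py <<'E'
TR=(.72698,.05126,-.0746)
OFF=np.array([0.,0.])   # blade centre in tool x,y (m)
def bp(bx,by,zb,tr=None,tz=True):
    """plan: blade centre to tray mm (bx,by), blade bottom at zb mm, tool x along tray x"""
    px,py,a=tr or TR; c,s=np.cos(a),np.sin(a)
    x,y=bx/1000-OFF[0],by/1000+OFF[1]
    plan([px+c*x-s*y,py+s*x+c*y,zb/1000+.2521],a)
def where(tr=None):
    px,py,a=tr or TR; c,s=np.cos(a),np.sin(a); S=read_state(); p=S['tool_pos']; dx,dy=p[0]-px,p[1]-py
    print('blade',round((c*dx+s*dy+OFF[0])*1000,1),round((-s*dx+c*dy-OFF[1])*1000,1),'zb',round((p[2]-.2521)*1000,1),'F',np.round(S['force'],1),'t',round(S['t'],2))
E
python3 - <<'E'
from h import *
z=load('w2'); W=cloud(z); s=read_state(); R=Ro.from_rotvec(s['orientation'])
L=R.inv().apply((W.reshape(-1,3)-s['tool_pos'])).reshape(W.shape)*1000
g=(z['d']>0)&(abs(L[...,0])<40)&(abs(L[...,1])<30)&(L[...,2]>155)&(L[...,2]<262)
for a,b in((158,162),(165,180),(180,195),(198,204),(206,220),(220,235),(235,258)):
    q=L[g&(L[...,2]>=a)&(L[...,2]<b)]
    if len(q): print(a,b,len(q),q.min(0).round(1),q.max(0).round(1))
bp(-208,87,40);
E
```

```text
158 162 345 [  8.1 -23.5 158. ] [ 17.7  24.3 162. ]
165 180 980 [  7.7 -23.  165. ] [ 17.6  24.  179.9]
180 195 397 [  8.1 -18.9 180. ] [ 17.9  19.9 195. ]
198 204 201 [ 15.9  -7.7 198. ] [ 21.4   9.1 204. ]
206 220 118 [ 20.6  -5.5 206.1] [ 21.3   6.4 219.9]
220 235 107 [ 20.7  -5.4 220.1] [ 21.5   6.4 234.6]
235 258 97 [ 20.6  -5.5 235.1] [ 21.5   6.1 252.2]
slide [-54.2, -174.7, 134.9] dr [0.0005, 0.0004, 0.0742]
```

```bash
sed -i 's/^OFF=.*/OFF=np.array([-.001,.0004])/' h.py; python3 -c "
from h import *
bp(-208,87,40)"
```

```text
slide [-53.2, -175.1, 134.9] dr [0.0005, 0.0004, 0.0742]
```

Call:
servo_tool:
  increments:
    - {"slide": [-53, -45, 0], "dr": [0, 0, 0.0742], "jaw": 1}
    - {"slide": [-53, -90, 0], "dr": [0, 0, 0.0742], "jaw": 1}
    - {"slide": [-53, -135, 0], "dr": [0, 0, 0.0742], "jaw": 1}
    - {"slide": [-53, -175, 0], "dr": [0, 0, 0.0742], "jaw": 1}
    - {"slide": [-53, -175, 0], "dr": [0, 0, 0.0742], "jaw": 1}
    - {"slide": [-53, -175, 40], "dr": [0, 0, 0.0742], "jaw": 1}
    - {"slide": [-53, -175, 80], "dr": [0, 0, 0.0742], "jaw": 1}
    - {"slide": [-53, -175, 120], "dr": [0, 0, 0.0742], "jaw": 1}
    - {"slide": [-53, -175, 135], "dr": [0, 0, 0.0742], "jaw": 1}
    - {"slide": [-53, -175, 135], "dr": [0, 0, 0.0742], "jaw": 1}
    - {"slide": [-53, -175, 135], "dr": [0, 0, 0.0742], "jaw": 1}
    - {"slide": [-53, -175, 135], "dr": [0, 0, 0.0742], "jaw": 1}
  force: 50

```text
t: 6.05
tool_pos: [0.5287, 0.1542, 0.2952]
orientation: [-3.138, 0.118, -0.007]
force: [0.7, -0.0, -0.6]
opening: 0.0179
gripper_force: 50.0
```

```bash
python3 -c "
from h import *
where();st();bp(-208,87,15)
z=shot('wrist','w3');z=load('w3');boards(z,TR);shot('scene','s3');boards(load('s3'),TR)"
```

```text
blade -206.5 87.5 zb 43.1 F [ 0.7 -0.  -0.6] t 6.05
t 6.05 tcp [0.5287 0.1542 0.2952] toolx yaw -0.0749 z [ 0.004  0.001 -1.   ] F [ 0.7 -0.  -0.6] open 0.0179 gf 50.0 q [ 0.19  0.08  1.75 -0.    1.31  1.84]
slide [-1.7, 0.6, 28.1] dr [-0.0011, -0.0043, -0.0003]
red n 3028 c -209.9 47.5 size 69.1 44.0 ang 4.6 z 0.0205
yel n 3701 c -70.9 48.5 size 53.8 43.9 ang 5.4 z 0.0207
grn n 3194 c -205.7 124.6 size 69.2 43.9 ang -6.0 z 0.0204
blu n 3620 c -70.9 122.7 size 50.3 44.0 ang 0.3 z 0.0207
red n 209 c -207.2 46.5 size 68.1 42.5 ang 3.3 z 0.0223
yel n 371 c -62.5 49.4 size 71.7 43.1 ang 5.5 z 0.0223
grn n 269 c -204.7 124.8 size 70.4 43.7 ang -5.3 z 0.0224
blu n 365 c -59.5 123.4 size 67.8 42.7 ang 1.3 z 0.0224
```

Call:
servo_tool:
  increments:
    - {"slide": [0, 0, 12], "dr": [0, 0, 0], "jaw": 1}
    - {"slide": [0, 0, 25], "dr": [0, 0, 0], "jaw": 1}
    - {"slide": [0, 0, 25], "dr": [0, 0, 0], "jaw": 1}
    - {"slide": [0, 0, 25], "dr": [0, 0, 0], "jaw": 1}
    - {"slide": [0, 0, 25], "dr": [0, 0, 0], "jaw": 1}
  force: 50

```text
t: 6.65
tool_pos: [0.5273, 0.1545, 0.2671]
orientation: [3.139, -0.117, -0.001]
force: [-0.4, 0.3, -1.8]
opening: 0.0179
gripper_force: 50.0
```

```bash
python3 -c "
from h import *
where();st()"
```

```text
blade -207.8 87.7 zb 15.0 F [-0.4  0.3 -1.8] t 6.65
t 6.65 tcp [0.5273 0.1545 0.2671] toolx yaw -0.0743 z [-0. -0. -1.] F [-0.4  0.3 -1.8] open 0.0179 gf 50.0 q [ 0.19  0.1   1.77 -0.    1.26  1.84]
```

Call:
servo_tool:
  increments:
    - {"slide": [0, 5, 0], "dr": [0, 0, 0], "jaw": 1}
    - {"slide": [0, 10, 0], "dr": [0, 0, 0], "jaw": 1}
    - {"slide": [0, 14, 0], "dr": [0, 0, 0], "jaw": 1}
    - {"slide": [0, 18, 0], "dr": [0, 0, 0], "jaw": 1}
    - {"slide": [0, 22, 0], "dr": [0, 0, 0], "jaw": 1}
    - {"slide": [0, 25, 0], "dr": [0, 0, 0], "jaw": 1}
    - {"slide": [0, 27, 0], "dr": [0, 0, 0], "jaw": 1}
    - {"slide": [0, 29, 0], "dr": [0, 0, 0], "jaw": 1}
    - {"slide": [0, 30, 0], "dr": [0, 0, 0], "jaw": 1}
    - {"slide": [0, 31, 0], "dr": [0, 0, 0], "jaw": 1}
    - {"slide": [0, 31, 0], "dr": [0, 0, 0], "jaw": 1}
    - {"slide": [0, 31, 0], "dr": [0, 0, 0], "jaw": 1}
    - {"slide": [0, 31, 0], "dr": [0, 0, 0], "jaw": 1}
  force: 50

```text
t: 7.95
tool_pos: [0.5251, 0.124, 0.2673]
orientation: [-3.139, 0.116, -0.0]
force: [0.3, 5.2, -1.7]
opening: 0.0176
gripper_force: 50.0
```

```bash
python3 -c "
from h import *
where();shot('wrist','w4');z=load('w4');t=trayfit(z,TR[:2],TR[2]);boards(z,TR);where()"
```

```text
blade -207.8 57.1 zb 15.2 F [ 0.3  5.2 -1.7] t 7.95
tray [ 7.443835e+02  5.035060e+01 -7.540000e-02] n 6851 rms 0.87
y0 2476 [0.4 3.5 6.3]
y172 2774 [165.7 168.4 172. ]
x-262 109 [-257.1 -253.9 -251.4]
red n 2984 c -212.0 28.4 size 70.2 43.6 ang 0.2 z 0.0205
yel n 3744 c -76.4 47.8 size 44.0 42.7 ang -84.4 z 0.0207
grn n 4081 c -206.3 124.5 size 70.4 44.0 ang -6.1 z 0.0204
blu n 3349 c -76.6 122.4 size 44.5 39.2 ang -90.0 z 0.0206
blade -207.7 57.1 zb 15.2 F [0.8 5.3 0.4] t 8.0
```

Call:
servo_tool:
  increments:
    - {"slide": [0, -15, 0], "dr": [0, 0, 0], "jaw": 1}
    - {"slide": [0, -30, 0], "dr": [0, 0, 0], "jaw": 1}
    - {"slide": [0, -35, 0], "dr": [0, 0, 0], "jaw": 1}
    - {"slide": [0, -40, 0], "dr": [0, 0, 0], "jaw": 1}
    - {"slide": [0, -44, 0], "dr": [0, 0, 0], "jaw": 1}
    - {"slide": [0, -48, 0], "dr": [0, 0, 0], "jaw": 1}
    - {"slide": [0, -52, 0], "dr": [0, 0, 0], "jaw": 1}
    - {"slide": [0, -55, 0], "dr": [0, 0, 0], "jaw": 1}
    - {"slide": [0, -57, 0], "dr": [0, 0, 0], "jaw": 1}
    - {"slide": [0, -59, 0], "dr": [0, 0, 0], "jaw": 1}
    - {"slide": [0, -60, 0], "dr": [0, 0, 0], "jaw": 1}
    - {"slide": [0, -60, 0], "dr": [0, 0, 0], "jaw": 1}
    - {"slide": [0, -60, 0], "dr": [0, 0, 0], "jaw": 1}
  force: 50

```text
t: 9.3
tool_pos: [0.5295, 0.1833, 0.2673]
orientation: [-3.139, 0.117, -0.0]
force: [-0.4, -0.3, -0.7]
opening: 0.0174
gripper_force: 50.0
```

```bash
python3 -c "
from h import *
where();shot('wrist','w5');z=load('w5');boards(z,TR)"
```

```text
blade -207.7 116.6 zb 15.2 F [-0.4 -0.3 -0.7] t 9.3
red n 3959 c -212.2 28.9 size 70.1 44.7 ang -0.1 z 0.0205
yel n 3726 c -76.5 47.8 size 44.4 42.6 ang -84.5 z 0.0207
grn n 3268 c -208.4 144.1 size 70.3 43.7 ang -0.5 z 0.0204
blu n 3306 c -76.5 122.6 size 43.8 39.3 ang -89.7 z 0.0207
```

Call:
servo_tool:
  increments:
    - {"slide": [0, -0.5, 0], "dr": [0, 0, 0], "jaw": 1}
    - {"slide": [0, -1, 0], "dr": [0, 0, 0], "jaw": 1}
    - {"slide": [0, -1, 0], "dr": [0, 0, 0], "jaw": 1}
    - {"slide": [0, -1, 0], "dr": [0, 0, 0], "jaw": 1}
  force: 50

```text
t: 9.75
tool_pos: [0.5296, 0.1843, 0.2673]
orientation: [3.139, -0.117, -0.0]
force: [0.9, -1.4, -1.0]
opening: 0.0174
gripper_force: 50.0
```

Call:
servo_tool:
  increments:
    - {"slide": [0, -0.5, 0], "dr": [0, 0, 0], "jaw": 1}
    - {"slide": [0, -0.7, 0], "dr": [0, 0, 0], "jaw": 1}
    - {"slide": [0, -0.7, 0], "dr": [0, 0, 0], "jaw": 1}
    - {"slide": [0, -0.7, 0], "dr": [0, 0, 0], "jaw": 1}
  force: 50

```text
t: 10.15
tool_pos: [0.5297, 0.1846, 0.2673]
orientation: [3.138, -0.117, -0.0]
force: [-0.4, -3.8, 1.1]
opening: 0.0177
gripper_force: 50.0
```

Call:
servo_tool:
  increments:
    - {"slide": [0, 15, 0], "dr": [0, 0, 0], "jaw": 1}
    - {"slide": [0, 29.7, 0], "dr": [0, 0, 0], "jaw": 1}
    - {"slide": [0, 29.7, 0], "dr": [0, 0, 0], "jaw": 1}
    - {"slide": [25, 29.7, 0], "dr": [0, 0, 0], "jaw": 1}
    - {"slide": [55, 29.7, 0], "dr": [0, 0, 0], "jaw": 1}
    - {"slide": [85, 29.7, 0], "dr": [0, 0, 0], "jaw": 1}
    - {"slide": [115, 29.7, 0], "dr": [0, 0, 0], "jaw": 1}
    - {"slide": [146, 29.7, 0], "dr": [0, 0, 0], "jaw": 1}
    - {"slide": [146, 29.7, 0], "dr": [0, 0, 0], "jaw": 1}
    - {"slide": [146, 35, 0], "dr": [0, 0, 0], "jaw": 1}
    - {"slide": [146, 40, 0], "dr": [0, 0, 0], "jaw": 1}
    - {"slide": [146, 45, 0], "dr": [0, 0, 0], "jaw": 1}
    - {"slide": [146, 50, 0], "dr": [0, 0, 0], "jaw": 1}
    - {"slide": [146, 54, 0], "dr": [0, 0, 0], "jaw": 1}
    - {"slide": [146, 57, 0], "dr": [0, 0, 0], "jaw": 1}
    - {"slide": [146, 59, 0], "dr": [0, 0, 0], "jaw": 1}
    - {"slide": [146, 60.5, 0], "dr": [0, 0, 0], "jaw": 1}
    - {"slide": [146, 61.5, 0], "dr": [0, 0, 0], "jaw": 1}
    - {"slide": [146, 61.5, 0], "dr": [0, 0, 0], "jaw": 1}
    - {"slide": [146, 61.5, 0], "dr": [0, 0, 0], "jaw": 1}
  force: 50

```text
t: 12.15
tool_pos: [0.6707, 0.1133, 0.2673]
orientation: [-3.139, 0.116, -0.0]
force: [0.6, 3.0, 0.7]
opening: 0.0177
gripper_force: 50.0
```

```bash
python3 -c "
from h import *
where();shot('wrist','w6');z=load('w6');boards(z,TR);shot('scene','s6');boards(load('s6'),TR)"
```

```text
blade -61.7 57.3 zb 15.2 F [0.6 3.  0.7] t 12.15
red n 582 c -193.9 40.3 size 34.9 19.4 ang 0.4 z 0.0202
yel n 260 c -88.1 10.1 size 18.3 17.7 ang 36.0 z 0.0205
blu n 3970 c -61.0 122.6 size 70.0 44.4 ang 0.5 z 0.0204
red n 8 c -227.8 9.9 size 12.6 5.0 ang 0.6 z 0.022
yel n 28 c -85.5 21.6 size 27.0 9.7 ang -87.7 z 0.0223
grn n 260 c -204.3 143.3 size 63.8 40.2 ang 0.3 z 0.0225
blu n 297 c -57.4 122.6 size 65.0 42.4 ang -0.7 z 0.0222
```

Call:
servo_tool:
  increments:
    - {"slide": [0, -15, 0], "dr": [0, 0, 0], "jaw": 1}
    - {"slide": [0, -30, 0], "dr": [0, 0, 0], "jaw": 1}
    - {"slide": [0, -36, 0], "dr": [0, 0, 0], "jaw": 1}
    - {"slide": [0, -41, 0], "dr": [0, 0, 0], "jaw": 1}
    - {"slide": [0, -46, 0], "dr": [0, 0, 0], "jaw": 1}
    - {"slide": [0, -51, 0], "dr": [0, 0, 0], "jaw": 1}
    - {"slide": [0, -55, 0], "dr": [0, 0, 0], "jaw": 1}
    - {"slide": [0, -58, 0], "dr": [0, 0, 0], "jaw": 1}
    - {"slide": [0, -60, 0], "dr": [0, 0, 0], "jaw": 1}
    - {"slide": [0, -61, 0], "dr": [0, 0, 0], "jaw": 1}
    - {"slide": [0, -61.5, 0], "dr": [0, 0, 0], "jaw": 1}
    - {"slide": [0, -61.5, 0], "dr": [0, 0, 0], "jaw": 1}
    - {"slide": [0, -61.5, 0], "dr": [0, 0, 0], "jaw": 1}
  force: 50

```text
t: 13.55
tool_pos: [0.6753, 0.1737, 0.2672]
orientation: [3.139, -0.117, -0.0]
force: [-0.9, -5.0, 0.8]
opening: 0.0174
gripper_force: 50.0
```

Call:
servo_tool:
  increments:
    - {"slide": [0, 15, 0], "dr": [0, 0, 0], "jaw": 1}
    - {"slide": [0, 30, 0], "dr": [0, 0, 0], "jaw": 1}
    - {"slide": [-25, 30, 0], "dr": [0, 0, 0], "jaw": 1}
    - {"slide": [-50, 30, 0], "dr": [0, 0, 0], "jaw": 1}
    - {"slide": [-69, 30, 0], "dr": [0, 0, 0], "jaw": 1}
    - {"slide": [-69, 30, 0], "dr": [0, 0, 0], "jaw": 1}
    - {"slide": [-69, 10, 0], "dr": [0, 0, 0], "jaw": 1}
    - {"slide": [-69, -10, 0], "dr": [0, 0, 0], "jaw": 1}
    - {"slide": [-69, -28.6, 0], "dr": [0, 0, 0], "jaw": 1}
    - {"slide": [-69, -28.6, 0], "dr": [0, 0, 0], "jaw": 1}
    - {"slide": [-62, -28.6, 0], "dr": [0, 0, 0], "jaw": 1}
    - {"slide": [-57, -28.6, 0], "dr": [0, 0, 0], "jaw": 1}
    - {"slide": [-52, -28.6, 0], "dr": [0, 0, 0], "jaw": 1}
    - {"slide": [-47, -28.6, 0], "dr": [0, 0, 0], "jaw": 1}
    - {"slide": [-42, -28.6, 0], "dr": [0, 0, 0], "jaw": 1}
    - {"slide": [-39, -28.6, 0], "dr": [0, 0, 0], "jaw": 1}
    - {"slide": [-37, -28.6, 0], "dr": [0, 0, 0], "jaw": 1}
    - {"slide": [-36, -28.6, 0], "dr": [0, 0, 0], "jaw": 1}
    - {"slide": [-36, -28.6, 0], "dr": [0, 0, 0], "jaw": 1}
    - {"slide": [-36, -28.6, 0], "dr": [0, 0, 0], "jaw": 1}
  force: 50

```text
t: 15.55
tool_pos: [0.6412, 0.2054, 0.2671]
orientation: [3.139, -0.117, -0.001]
force: [-4.3, -0.7, 0.1]
opening: 0.0175
gripper_force: 50.0
```

```bash
python3 -c "
from h import *
where();shot('wrist','w7');z=load('w7');boards(z,TR)"
```

```text
blade -98.1 146.9 zb 15.0 F [-4.3 -0.7  0.1] t 15.55
yel n 4170 c -63.2 28.2 size 69.5 44.7 ang 0.6 z 0.0206
grn n 1039 c -225.3 144.6 size 43.4 34.8 ang -89.1 z 0.0203
blu n 4934 c -40.9 144.6 size 69.1 43.7 ang -0.1 z 0.0205
```

View pics/w7.png

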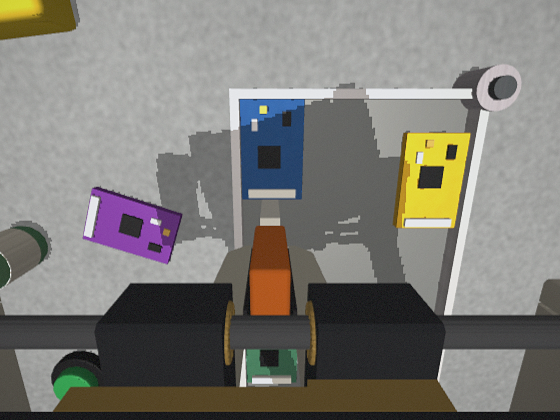

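The picture shows blue flush in the corner at (272,150). Yellow lies along the rim at (435,180).

Call:
servo_tool:
  increments:
    - {"slide": [-20, 0, 0], "dr": [0, 0, 0], "jaw": 1}
    - {"slide": [-40, 0, 0], "dr": [0, 0, 0], "jaw": 1}
    - {"slide": [-50, 0, 0], "dr": [0, 0, 0], "jaw": 1}
    - {"slide": [-55, 0, 0], "dr": [0, 0, 0], "jaw": 1}
    - {"slide": [-59, 0, 0], "dr": [0, 0, 0], "jaw": 1}
    - {"slide": [-62, 0, 0], "dr": [0, 0, 0], "jaw": 1}
    - {"slide": [-65, 0, 0], "dr": [0, 0, 0], "jaw": 1}
    - {"slide": [-66.5, 0, 0], "dr": [0, 0, 0], "jaw": 1}
    - {"slide": [-67, 0, 0], "dr": [0, 0, 0], "jaw": 1}
    - {"slide": [-67, 0, 0], "dr": [0, 0, 0], "jaw": 1}
    - {"slide": [-67, 0, 0], "dr": [0, 0, 0], "jaw": 1}
  force: 50

```text
t: 16.7
tool_pos: [0.5748, 0.2104, 0.2673]
orientation: [-3.139, 0.117, -0.0]
force: [1.8, -0.2, 0.0]
opening: 0.0179
gripper_force: 50.0
```

```bash
python3 -c "
from h import *
where();shot('wrist','w8');z=load('w8');boards(z,TR)"
```

```text
blade -164.6 146.9 zb 15.2 F [ 1.8 -0.2  0. ] t 16.7
red n 2466 c -208.9 28.6 size 64.4 44.8 ang 1.0 z 0.0204
yel n 5920 c -63.4 28.4 size 70.1 45.3 ang -0.1 z 0.0207
grn n 1 c -218.4 25.0 size 0.0 0.0 ang 0.0 z 0.0237
blu n 5560 c -44.9 144.6 size 62.0 43.8 ang -0.1 z 0.0206
```

Call:
servo_tool:
  increments:
    - {"slide": [-0.8, 0, 0], "dr": [0, 0, 0], "jaw": 1}
    - {"slide": [-0.8, 0, 0], "dr": [0, 0, 0], "jaw": 1}
    - {"slide": [-0.8, 0, 0], "dr": [0, 0, 0], "jaw": 1}
  force: 50

```text
t: 17.05
tool_pos: [0.5743, 0.2104, 0.2676]
orientation: [-3.139, 0.117, -0.002]
force: [4.7, -1.5, -1.4]
opening: 0.0179
gripper_force: 50.0
```

Call:
servo_tool:
  increments:
    - {"slide": [17, 0, 0], "dr": [0, 0, 0], "jaw": 1}
    - {"slide": [34, 0, 0], "dr": [0, 0, 0], "jaw": 1}
    - {"slide": [34, 30, 0], "dr": [0, 0, 0], "jaw": 1}
    - {"slide": [34, 60, 0], "dr": [0, 0, 0], "jaw": 1}
    - {"slide": [34, 90, 0], "dr": [0, 0, 0], "jaw": 1}
    - {"slide": [34, 119.5, 0], "dr": [0, 0, 0], "jaw": 1}
    - {"slide": [34, 119.5, 0], "dr": [0, 0, 0], "jaw": 1}
    - {"slide": [34, 119.5, 0], "dr": [0, 0, 0], "jaw": 1}
    - {"slide": [20, 119.5, 0], "dr": [0, 0, 0], "jaw": 1}
    - {"slide": [13, 119.5, 0], "dr": [0, 0, 0], "jaw": 1}
    - {"slide": [9, 119.5, 0], "dr": [0, 0, 0], "jaw": 1}
    - {"slide": [6, 119.5, 0], "dr": [0, 0, 0], "jaw": 1}
    - {"slide": [3, 119.5, 0], "dr": [0, 0, 0], "jaw": 1}
    - {"slide": [1, 119.5, 0], "dr": [0, 0, 0], "jaw": 1}
    - {"slide": [0.3, 119.5, 0], "dr": [0, 0, 0], "jaw": 1}
    - {"slide": [0.3, 119.5, 0], "dr": [0, 0, 0], "jaw": 1}
    - {"slide": [0.3, 119.5, 0], "dr": [0, 0, 0], "jaw": 1}
  force: 50

```text
t: 18.75
tool_pos: [0.5657, 0.0913, 0.2675]
orientation: [-3.139, 0.117, -0.002]
force: [3.1, 1.7, -1.2]
opening: 0.0183
gripper_force: 50.0
```

```bash
python3 -c "
from h import *
where();shot('wrist','w9');z=load('w9');boards(z,TR)"
```

```text
blade -164.9 27.5 zb 15.4 F [ 3.1  1.7 -1.2] t 18.75
yel n 5179 c -57.6 28.6 size 58.8 44.1 ang 0.0 z 0.0206
grn n 2123 c -213.8 144.2 size 56.3 44.7 ang -0.2 z 0.0202
blu n 5495 c -44.9 144.7 size 62.3 45.2 ang 0.1 z 0.0205
```

Call:
servo_tool:
  increments:
    - {"slide": [20, 0, 0], "dr": [0, 0, 0], "jaw": 1}
    - {"slide": [38, 0, 0], "dr": [0, 0, 0], "jaw": 1}
    - {"slide": [44, 0, 0], "dr": [0, 0, 0], "jaw": 1}
    - {"slide": [49, 0, 0], "dr": [0, 0, 0], "jaw": 1}
    - {"slide": [54, 0, 0], "dr": [0, 0, 0], "jaw": 1}
    - {"slide": [59, 0, 0], "dr": [0, 0, 0], "jaw": 1}
    - {"slide": [63, 0, 0], "dr": [0, 0, 0], "jaw": 1}
    - {"slide": [66, 0, 0], "dr": [0, 0, 0], "jaw": 1}
    - {"slide": [67.5, 0, 0], "dr": [0, 0, 0], "jaw": 1}
    - {"slide": [67.7, 0, 0], "dr": [0, 0, 0], "jaw": 1}
    - {"slide": [67.7, 0, 0], "dr": [0, 0, 0], "jaw": 1}
    - {"slide": [67.7, 0, 0], "dr": [0, 0, 0], "jaw": 1}
  force: 50

```text
t: 20.0
tool_pos: [0.6324, 0.0863, 0.2671]
orientation: [3.139, -0.117, -0.002]
force: [-5.7, -0.3, 1.6]
opening: 0.0174
gripper_force: 50.0
```

Call:
servo_tool:
  increments:
    - {"slide": [-20, 0, 0], "dr": [0, 0, 0], "jaw": 1}
    - {"slide": [-34, 0, 0], "dr": [0, 0, 0], "jaw": 1}
    - {"slide": [-34, 0, -40], "dr": [0, 0, 0], "jaw": 1}
    - {"slide": [-34, 0, -80], "dr": [0, 0, 0], "jaw": 1}
    - {"slide": [-40, 30, -120], "dr": [0, 0, 0], "jaw": 1}
    - {"slide": [-44, 70, -160], "dr": [0, 0, 0], "jaw": 1}
    - {"slide": [-44, 110, -160], "dr": [0, 0, 0], "jaw": 1}
    - {"slide": [-44, 110, -160], "dr": [0, 0, 0], "jaw": 1}
    - {"slide": [-44, 110, -160], "dr": [0, 0, 0], "jaw": 1}
    - {"slide": [-44, 110, -160], "dr": [0, 0, 0], "jaw": 1}
  force: 50

```text
t: 21.0
tool_pos: [0.5808, -0.0197, 0.4266]
orientation: [-3.139, 0.117, 0.001]
force: [-0.3, -0.3, -0.4]
opening: 0.0177
gripper_force: 50.0
```

```bash
python3 -c "
from h import *
st();shot('wrist','w10');z=load('w10');t=trayfit(z,TR[:2],TR[2]);boards(z,t)
im=z['im'][20:290,20:240];cv2.imwrite('pics/c10.png',cv2.resize(im,None,fx=2.2,fy=2.2,interpolation=cv2.INTER_CUBIC)[:,:,::-1])"
```

```text
t 21.0 tcp [ 0.5808 -0.0197  0.4266] toolx yaw -0.0742 z [-0.  0. -1.] F [-0.3 -0.3 -0.4] open 0.0177 gf 50.0 q [-0.12  0.07  1.51  0.    1.56  1.52]
tray [ 7.270689e+02  5.116930e+01 -7.560000e-02] n 4207 rms 0.79
y0 985 [0.4 3.2 6.3]
y172 1178 [165.9 168.6 172.4]
x0 733 [-6.5 -3.7 -0.8]
x-262 490 [-261.8 -258.3 -253. ]
red n 1247 c -220.9 29.1 size 70.0 42.1 ang -0.2 z 0.0203
yel n 1884 c -40.8 29.2 size 69.2 42.5 ang 0.4 z 0.0206
grn n 1365 c -221.0 143.5 size 70.1 45.2 ang -0.1 z 0.0202
blu n 1959 c -40.9 144.2 size 69.3 45.6 ang -0.3 z 0.0205
```

View pics/c10.png

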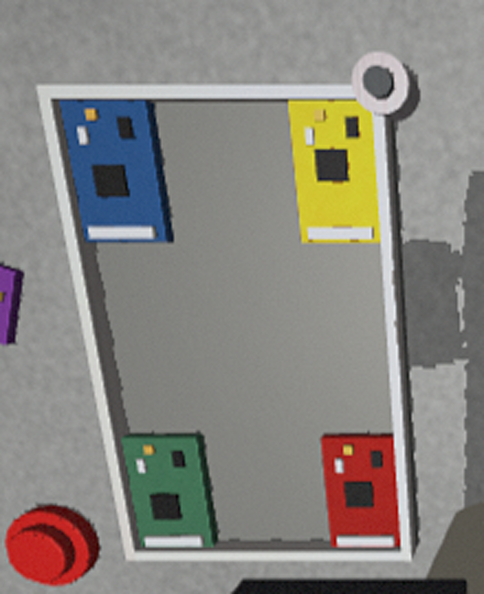

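The crop shows all four boards flush in their corners: blue (115,170), yellow (335,170), green (170,490) and red (360,490). The red look-alike button at (50,540) sits close to where the pusher has to go down for the swing, so I'll measure that gap.

Run:
```python
from h import *
TR=(.72707,.05117+.0008,-.0756); px,py,a=TR
z=load('w10'); W=cloud(z); c,s=np.cos(a),np.sin(a)
X=((W[...,0]-px)*c+(W[...,1]-py)*s)*1000; Y=(-(W[...,0]-px)*s+(W[...,1]-py)*c)*1000
g=(z['d']>0)&(W[...,2]>.008)&(Y>178)&(Y<300)&(X>-330)&(X<40)
k,l,S,_=cv2.connectedComponentsWithStats(g.astype(np.uint8))
for i in range(1,k):
    if S[i,4]>40: m=l==i; print(S[i,4],X[m].min().round(),X[m].max().round(),Y[m].min().round(),Y[m].max().round(),W[m][:,2].max().round(3),W[m].mean(0).round(3))
S=read_state(); R=Ro.from_rotvec(S['orientation'])
def pose(bx,by,zb,th):
    A=a+th; C,D=np.cos(A),np.sin(A); x,y=bx/1000-OFF[0],by/1000+OFF[1]
    return np.array([px+C*x-D*y,py+D*x+C*y,zb/1000+.2521]),A
p,A=pose(-225,187,60,0); print('to above',R.inv().apply(p-S['tool_pos']).round(4)*1000)
```

```text
593 -134.0 -84.0 216.0 254.0 0.012 [0.637 0.295 0.009]
1095 -287.0 -236.0 202.0 253.0 0.026 [0.487 0.293 0.018]
to above [ -82.9 -269.7  114.5]
```

Call:
servo_tool:
  increments:
    - {"slide": [-20, -45, 0], "dr": [0, 0, 0], "jaw": 1}
    - {"slide": [-40, -90, 0], "dr": [0, 0, 0], "jaw": 1}
    - {"slide": [-60, -135, 0], "dr": [0, 0, 0], "jaw": 1}
    - {"slide": [-70, -180, 20], "dr": [0, 0, 0], "jaw": 1}
    - {"slide": [-70, -225, 50], "dr": [0, 0, 0], "jaw": 1}
    - {"slide": [-70, -269, 80], "dr": [0, 0, 0], "jaw": 1}
    - {"slide": [-70, -269, 110], "dr": [0, 0, 0], "jaw": 1}
    - {"slide": [-70, -269, 110], "dr": [0, 0, 0], "jaw": 1}
    - {"slide": [-70, -269, 110], "dr": [0, 0, 0], "jaw": 1}
    - {"slide": [-70, -269, 110], "dr": [0, 0, 0], "jaw": 1}
    - {"slide": [-70, -269, 135], "dr": [0, 0, 0], "jaw": 1}
    - {"slide": [-70, -269, 155], "dr": [0, 0, 0], "jaw": 1}
    - {"slide": [-70, -269, 167], "dr": [0, 0, 0], "jaw": 1}
    - {"slide": [-70, -269, 167], "dr": [0, 0, 0], "jaw": 1}
    - {"slide": [-70, -269, 167], "dr": [0, 0, 0], "jaw": 1}
    - {"slide": [-70, -269, 167], "dr": [0, 0, 0], "jaw": 1}
  force: 50

```text
t: 22.65
tool_pos: [0.5317, 0.2533, 0.2621]
orientation: [-3.138, 0.117, -0.004]
force: [0.0, 0.0, -0.5]
opening: 0.0179
gripper_force: 50.0
```

```bash
cat > sw.py <<'E'
from h import *
import sys
TR=(.72707,.05117+.0008,-.0756); px,py,a=TR
S=read_state(); R=Ro.from_rotvec(S['orientation']); st(); where(TR)
def pose(bx,by,zb,th):
    A=a+th; C,D=np.cos(A),np.sin(A); x,y=bx/1000-OFF[0],by/1000+OFF[1]
    return np.array([px+C*x-D*y,py+D*x+C*y,zb/1000+.2521]),A
def rows(ths,by,zb=8,bx=-212):
    for th in ths:
        p,A=pose(bx,by,zb,th); s=R.inv().apply(p-S['tool_pos'])*1000
        c,n=np.cos(A),np.sin(A); T=Ro.from_matrix(np.array([[c,n,0],[n,-c,0],[0,0,-1]])); d=(R.inv()*T).as_rotvec()
        print(round(th,3),s.round(1).tolist(),d.round(3).tolist())
E
python3 - <<'E'
from sw import *
rows([0],179); rows(np.linspace(0,.8,19)[1:],178)
E
```

```text
t 22.65 tcp [0.5317 0.2533 0.2621] toolx yaw -0.0747 z [ 0.003  0.001 -1.   ] F [ 0.   0.  -0.5] open 0.0179 gf 50.0 q [0.36 0.21 1.67 0.   1.26 2.  ]
blade -211.0 185.6 zb 10.0 F [ 0.   0.  -0.5] t 22.65
0 [-1.0, 6.6, 2.0] [-0.001, -0.003, 0.001]
0.044 [-8.7, 17.2, 2.0] [-0.001, -0.003, -0.044]
0.089 [-16.0, 27.1, 2.0] [-0.001, -0.003, -0.088]
0.133 [-22.9, 37.2, 1.9] [-0.001, -0.003, -0.132]
0.178 [-29.3, 47.7, 1.9] [-0.001, -0.003, -0.177]
0.222 [-35.2, 58.5, 1.9] [-0.001, -0.003, -0.221]
0.267 [-40.6, 69.5, 1.9] [-0.001, -0.003, -0.266]
0.311 [-45.6, 80.7, 1.8] [-0.001, -0.003, -0.31]
0.356 [-50.0, 92.2, 1.8] [-0.001, -0.003, -0.355]
0.4 [-53.9, 103.8, 1.8] [-0.001, -0.003, -0.399]
0.444 [-57.3, 115.6, 1.8] [-0.001, -0.003, -0.444]
0.489 [-60.2, 127.6, 1.7] [-0.001, -0.003, -0.488]
0.533 [-62.5, 139.6, 1.7] [-0.0, -0.003, -0.532]
0.578 [-64.3, 151.8, 1.7] [-0.0, -0.003, -0.577]
0.622 [-65.6, 164.0, 1.7] [-0.0, -0.003, -0.621]
0.667 [-66.3, 176.2, 1.7] [-0.0, -0.003, -0.666]
0.711 [-66.5, 188.5, 1.7] [-0.0, -0.003, -0.71]
0.756 [-66.1, 200.8, 1.6] [-0.0, -0.003, -0.755]
0.8 [-65.2, 213.0, 1.6] [-0.0, -0.003, -0.799]
```

Call:
servo_tool:
  increments:
    - {"slide": [0, 4, 0], "dr": [0, 0, 0], "jaw": 1}
    - {"slide": [0, 6.5, 0], "dr": [0, 0, 0], "jaw": 1}
    - {"slide": [-7.7, 17, 0], "dr": [0, 0, -0.044], "jaw": 1}
    - {"slide": [-15, 27, 0], "dr": [0, 0, -0.088], "jaw": 1}
    - {"slide": [-21.9, 37, 0], "dr": [0, 0, -0.132], "jaw": 1}
    - {"slide": [-28.3, 47.5, 0], "dr": [0, 0, -0.177], "jaw": 1}
    - {"slide": [-34.2, 58.3, 0], "dr": [0, 0, -0.221], "jaw": 1}
    - {"slide": [-39.6, 69.3, 0], "dr": [0, 0, -0.266], "jaw": 1}
    - {"slide": [-44.6, 80.5, 0], "dr": [0, 0, -0.31], "jaw": 1}
    - {"slide": [-49, 92, 0], "dr": [0, 0, -0.355], "jaw": 1}
    - {"slide": [-52.9, 103.6, 0], "dr": [0, 0, -0.399], "jaw": 1}
    - {"slide": [-56.3, 115.4, 0], "dr": [0, 0, -0.444], "jaw": 1}
    - {"slide": [-59.2, 127.4, 0], "dr": [0, 0, -0.488], "jaw": 1}
    - {"slide": [-61.5, 139.4, 0], "dr": [0, 0, -0.532], "jaw": 1}
    - {"slide": [-63.3, 151.6, 0], "dr": [0, 0, -0.577], "jaw": 1}
    - {"slide": [-64.6, 163.8, 0], "dr": [0, 0, -0.621], "jaw": 1}
    - {"slide": [-65.3, 176, 0], "dr": [0, 0, -0.666], "jaw": 1}
    - {"slide": [-65.5, 186, 0], "dr": [0, 0, -0.7], "jaw": 1}
    - {"slide": [-65.5, 190, 0], "dr": [0, 0, -0.715], "jaw": 1}
    - {"slide": [-65.5, 190, 0], "dr": [0, 0, -0.715], "jaw": 1}
  force: 50

```text
t: 24.65
tool_pos: [0.4514, 0.0684, 0.2605]
orientation: [-2.982, -0.988, -0.0]
force: [-1.2, 1.1, 0.1]
opening: 0.0177
gripper_force: 50.0
```

Run:
```python
from sw import *
rows(np.linspace(.715,1.571,19),178)
shot('wrist','w11'); z=load('w11'); t=trayfit(z,TR[:2],a+.7); boards(z,t)
```

```text
t 24.65 tcp [0.4514 0.0684 0.2605] toolx yaw 0.6398 z [ 0.  0. -1.] F [-1.2  1.1  0.1] open 0.0177 gf 50.0 q [ 0.04 -0.14  2.03  0.    1.25  0.97]
blade -277.1 -4.8 zb 8.4 F [-1.2  1.1  0.1] t 24.65
0.715 [0.4, -0.7, 0.4] [-0.0, -0.0, 0.0]
0.763 [-7.8, 9.5, 0.4] [-0.0, -0.0, -0.047]
0.81 [-15.6, 20.2, 0.4] [-0.0, -0.0, -0.095]
0.858 [-22.8, 31.1, 0.4] [-0.0, -0.0, -0.142]
0.905 [-29.5, 42.4, 0.4] [-0.0, -0.0, -0.19]
0.953 [-35.7, 54.0, 0.4] [-0.0, -0.0, -0.237]
1.0 [-41.3, 65.9, 0.4] [-0.0, -0.0, -0.285]
1.048 [-46.3, 78.0, 0.4] [-0.0, -0.0, -0.333]
1.095 [-50.8, 90.4, 0.4] [-0.0, -0.0, -0.38]
1.143 [-54.7, 103.0, 0.4] [-0.0, -0.0, -0.428]
1.191 [-57.9, 115.7, 0.4] [-0.0, -0.0, -0.475]
1.238 [-60.6, 128.6, 0.4] [-0.0, -0.0, -0.523]
1.286 [-62.6, 141.5, 0.4] [-0.0, -0.0, -0.57]
1.333 [-64.0, 154.6, 0.4] [-0.0, -0.0, -0.618]
1.381 [-64.8, 167.7, 0.4] [-0.0, -0.0, -0.665]
1.428 [-65.0, 180.9, 0.4] [-0.0, -0.0, -0.713]
1.476 [-64.5, 194.0, 0.4] [-0.0, -0.0, -0.761]
1.523 [-63.4, 207.1, 0.4] [-0.0, -0.0, -0.808]
1.571 [-61.7, 220.1, 0.4] [-0.0, -0.0, -0.856]
tray [7.278496e+02 5.360620e+01 6.482000e-01] n 7665 rms 0.93
y0 3219 [-0.7  3.8  6.1]
y172 2160 [165.5 168.4 171.1]
x-262 733 [-263.8 -259.  -251.5]
red n 4235 c -222.7 27.6 size 70.1 46.2 ang 0.4 z 0.0207
yel n 784 c -72.4 26.7 size 46.1 12.0 ang 89.6 z 0.0209
grn n 3311 c -222.4 142.9 size 69.9 43.3 ang -0.0 z 0.0205
blu n 896 c -71.8 142.7 size 43.2 13.1 ang 89.5 z 0.0207
```

Call:
servo_tool:
  increments:
    - {"slide": [-4, 4, 0], "dr": [0, 0, -0.024], "jaw": 1}
    - {"slide": [-8, 9.5, 0], "dr": [0, 0, -0.047], "jaw": 1}
    - {"slide": [-15.6, 20, 0], "dr": [0, 0, -0.095], "jaw": 1}
    - {"slide": [-22.8, 31, 0], "dr": [0, 0, -0.142], "jaw": 1}
    - {"slide": [-29.5, 42.4, 0], "dr": [0, 0, -0.19], "jaw": 1}
    - {"slide": [-35.7, 54, 0], "dr": [0, 0, -0.237], "jaw": 1}
    - {"slide": [-41.3, 66, 0], "dr": [0, 0, -0.285], "jaw": 1}
    - {"slide": [-46.3, 78, 0], "dr": [0, 0, -0.333], "jaw": 1}
    - {"slide": [-50.8, 90.4, 0], "dr": [0, 0, -0.38], "jaw": 1}
    - {"slide": [-54.7, 103, 0], "dr": [0, 0, -0.428], "jaw": 1}
    - {"slide": [-57.9, 115.7, 0], "dr": [0, 0, -0.475], "jaw": 1}
    - {"slide": [-60.6, 128.6, 0], "dr": [0, 0, -0.523], "jaw": 1}
    - {"slide": [-62.6, 141.5, 0], "dr": [0, 0, -0.57], "jaw": 1}
    - {"slide": [-64, 154.6, 0], "dr": [0, 0, -0.618], "jaw": 1}
    - {"slide": [-64.8, 167.7, 0], "dr": [0, 0, -0.665], "jaw": 1}
    - {"slide": [-65, 180.9, 0], "dr": [0, 0, -0.713], "jaw": 1}
    - {"slide": [-64.6, 191, 0], "dr": [0, 0, -0.75], "jaw": 1}
    - {"slide": [-64, 200, 0], "dr": [0, 0, -0.783], "jaw": 1}
    - {"slide": [-63.4, 207, 0], "dr": [0, 0, -0.808], "jaw": 1}
    - {"slide": [-63.4, 207, 0], "dr": [0, 0, -0.808], "jaw": 1}
  force: 50

```text
t: 26.7
tool_pos: [0.5244, -0.1355, 0.2596]
orientation: [-2.353, -2.081, 0.003]
force: [-1.4, -0.4, -1.6]
opening: 0.0177
gripper_force: 50.0
```

Run:
```python
from sw import *
rows([1.523,1.54,1.555,1.571,1.58],178)
shot('wrist','w12'); z=load('w12'); t=trayfit(z,TR[:2],a+1.53); boards(z,t)
```

```text
t 26.7 tcp [ 0.5244 -0.1355  0.2596] toolx yaw 1.4482 z [-0.002 -0.001 -1.   ] F [-1.4 -0.4 -1.6] open 0.0177 gf 50.0 q [-0.35  0.09  1.8  -0.    1.25 -0.22]
blade -188.9 -202.7 zb 7.5 F [-1.4 -0.4 -1.6] t 26.7
1.523 [0.0, -0.3, -0.5] [-0.002, 0.001, 0.001]
1.54 [-3.0, 3.3, -0.5] [-0.002, 0.001, -0.016]
1.555 [-5.6, 6.5, -0.5] [-0.002, 0.001, -0.031]
1.571 [-8.3, 10.0, -0.5] [-0.002, 0.001, -0.047]
1.58 [-9.8, 12.0, -0.5] [-0.002, 0.001, -0.056]
tray [726.5857  54.6219   1.4488] n 7557 rms 0.94
y0 3095 [-0.6  3.9  6.1]
y172 2153 [165.4 168.3 171.2]
x-262 814 [-264.5 -259.4 -251.6]
red n 4286 c -223.8 27.4 size 70.3 46.2 ang -0.0 z 0.0209
yel n 595 c -73.9 27.4 size 44.7 10.8 ang -89.5 z 0.0208
grn n 3409 c -223.6 142.8 size 70.2 43.4 ang -0.2 z 0.0207
blu n 635 c -74.0 142.9 size 43.3 10.9 ang -89.5 z 0.0206
```

Angle is about 1.524. Now I'll push it gently home.

Call:
servo_tool:
  increments:
    - {"slide": [-1.5, 2, 0], "dr": [0, 0, -0.008], "jaw": 1}
    - {"slide": [-3, 3.5, 0], "dr": [0, 0, -0.016], "jaw": 1}
    - {"slide": [-4.3, 5, 0], "dr": [0, 0, -0.023], "jaw": 1}
    - {"slide": [-5.6, 6.5, 0], "dr": [0, 0, -0.031], "jaw": 1}
    - {"slide": [-6.9, 8, 0], "dr": [0, 0, -0.039], "jaw": 1}
    - {"slide": [-8.3, 10, 0], "dr": [0, 0, -0.047], "jaw": 1}
    - {"slide": [-8.3, 11, 0], "dr": [0, 0, -0.047], "jaw": 1}
    - {"slide": [-8.3, 11, 0], "dr": [0, 0, -0.047], "jaw": 1}
    - {"slide": [-8.3, 11, 0], "dr": [0, 0, -0.047], "jaw": 1}
  force: 50

```text
t: 27.65
tool_pos: [0.5337, -0.1448, 0.2598]
orientation: [-2.301, -2.135, 0.003]
force: [-8.7, 2.1, 0.8]
opening: 0.0175
gripper_force: 50.0
```

Call:
servo_tool:
  increments:
    - {"slide": [0, 1, 0], "dr": [0, 0, 0], "jaw": 1}
    - {"slide": [0, 1.5, 0], "dr": [0, 0, 0], "jaw": 1}
    - {"slide": [0, 1.5, 0], "dr": [0, 0, 0], "jaw": 1}
    - {"slide": [0, 1.5, 0], "dr": [0, 0, 0], "jaw": 1}
  force: 50

```text
t: 28.05
tool_pos: [0.5344, -0.1449, 0.2598]
orientation: [-2.3, -2.134, 0.005]
force: [-14.5, 2.2, 4.7]
opening: 0.0177
gripper_force: 50.0
```

Call:
servo_tool:
  increments:
    - {"slide": [0, 1, 0], "dr": [0, 0, 0], "jaw": 1}
    - {"slide": [0, 1.5, 0], "dr": [0, 0, 0], "jaw": 1}
    - {"slide": [0, 1.5, 0], "dr": [0, 0, 0], "jaw": 1}
    - {"slide": [0, 1.5, 0], "dr": [0, 0, 0], "jaw": 1}
  force: 50

```text
t: 28.45
tool_pos: [0.5352, -0.1449, 0.2598]
orientation: [-2.298, -2.132, 0.008]
force: [-20.2, 2.7, 11.0]
opening: 0.0179
gripper_force: 50.0
```

Call:
servo_tool:
  increments:
    - {"slide": [0, -4, 0], "dr": [0, 0, 0], "jaw": 1}
    - {"slide": [0, -15, 0], "dr": [0, 0, 0], "jaw": 1}
    - {"slide": [0, -30, 0], "dr": [0, 0, 0], "jaw": 1}
    - {"slide": [0, -40, -30], "dr": [0, 0, 0], "jaw": 1}
    - {"slide": [0, -40, -70], "dr": [0, 0, 0], "jaw": 1}
    - {"slide": [0, -40, -120], "dr": [0, 0, 0], "jaw": 1}
    - {"slide": [0, -40, -160], "dr": [0, 0, 0], "jaw": 1}
    - {"slide": [0, -40, -160], "dr": [0, 0, 0], "jaw": 1}
    - {"slide": [0, -40, -160], "dr": [0, 0, 0], "jaw": 1}
    - {"slide": [0, -40, -160], "dr": [0, 0, 0], "jaw": 1}
  force: 50

```text
t: 29.45
tool_pos: [0.4975, -0.142, 0.4194]
orientation: [-2.303, -2.136, -0.0]
force: [-0.8, 0.3, -0.7]
opening: 0.0177
gripper_force: 50.0
```

Run:
```python
from sw import *
shot('wrist','w13'); z=load('w13'); t=trayfit(z,TR[:2],a+1.57); boards(z,t); print(t[2]-a)
shot('side','d13'); z=load('side0'); t=trayfit(z,TR[:2],a); z=load('d13'); t=trayfit(z,TR[:2],a+1.57); boards(z,t)
cv2.imwrite('pics/c13.png',load('w13')['im'][:,:,::-1])
```

```text
t 29.45 tcp [ 0.4975 -0.142   0.4194] toolx yaw 1.4957 z [-0.  0. -1.] F [-0.8  0.3 -0.7] open 0.0177 gf 50.0 q [-0.38 -0.1   1.69  0.    1.55 -0.3 ]
blade -215.3 -211.2 zb 167.3 F [-0.8  0.3 -0.7] t 29.45
tray [726.4586  52.4504   1.4967] n 4233 rms 0.93
y0 1467 [-0.5  3.5  6.1]
y172 1174 [165.7 168.7 171.5]
x-262 715 [-263.2 -259.1 -252.2]
red n 1600 c -221.5 27.8 size 69.2 45.4 ang -0.6 z 0.021
yel n 2012 c -47.2 27.3 size 60.0 45.7 ang -0.0 z 0.0209
grn n 1486 c -221.4 142.8 size 69.1 42.7 ang -0.1 z 0.0208
blu n 1911 c -47.0 143.0 size 60.0 42.9 ang 0.0 z 0.0207
1.5723429945594125
tray [ 7.262835e+02  4.682040e+01 -9.130000e-02] n 344 rms 1.27
y0 88 [-0.5  4.9  9.4]
y172 68 [164.1 170.  176.5]
x0 37 [-9.7 -5.9 -3. ]
x-262 30 [-265.3 -262.3 -259.4]
tray [723.8272  54.3575   1.5208] n 402 rms 1.18
y0 63 [0.6 4.8 9.7]
y172 65 [166.7 171.  174.4]
x0 56 [-9.6 -3.5  3.4]
x-262 77 [-263.8 -259.5 -253.6]
red n 155 c -217.0 32.1 size 66.8 44.0 ang -2.3 z 0.0197
yel n 144 c -41.4 28.1 size 77.9 44.6 ang 0.7 z 0.0199
grn n 144 c -214.2 147.1 size 65.5 42.6 ang -0.8 z 0.0197
blu n 124 c -41.0 142.4 size 78.6 42.3 ang -2.3 z 0.0203
```

View pics/c13.png

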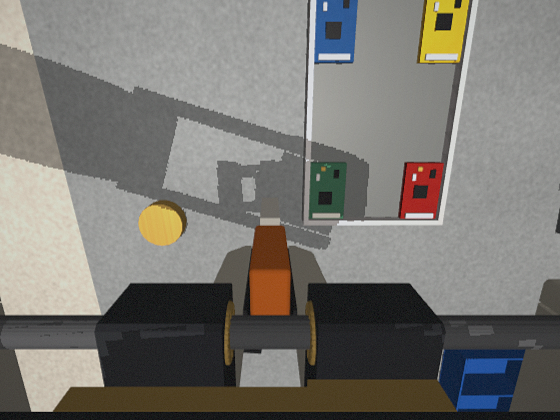

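The tray is home at about 1.572 rad, and the force rises stiffly against the stop. In the picture the boards are still flush: green (327,190), red (422,190), blue (335,30) and yellow (443,30). Next I'll put the pusher back.

Call:
servo_tool:
  increments:
    - {"slide": [-20, -5, 0], "dr": [0, 0, 0.14], "jaw": 1}
    - {"slide": [-50, -10, 0], "dr": [0, 0, 0.28], "jaw": 1}
    - {"slide": [-80, -20, 0], "dr": [0, 0, 0.42], "jaw": 1}
    - {"slide": [-110, -30, 0], "dr": [0, 0, 0.56], "jaw": 1}
    - {"slide": [-150, -40, 0], "dr": [0, 0, 0.7], "jaw": 1}
    - {"slide": [-190, -48, 0], "dr": [0, 0, 0.84], "jaw": 1}
    - {"slide": [-217.5, -48, 0], "dr": [0, 0, 0.98], "jaw": 1}
    - {"slide": [-217.5, -48, 0], "dr": [0, 0, 1.12], "jaw": 1}
    - {"slide": [-217.5, -48, 0], "dr": [0, 0, 1.26], "jaw": 1}
    - {"slide": [-217.5, -48, 0], "dr": [0, 0, 1.4], "jaw": 1}
    - {"slide": [-217.5, -48, 0], "dr": [0, 0, 1.54], "jaw": 1}
    - {"slide": [-217.5, -48, 0], "dr": [0, 0, 1.646], "jaw": 1}
    - {"slide": [-217.5, -48, 0], "dr": [0, 0, 1.646], "jaw": 1}
    - {"slide": [-217.5, -48, 50], "dr": [0, 0, 1.646], "jaw": 1}
    - {"slide": [-217.5, -48, 90], "dr": [0, 0, 1.646], "jaw": 1}
    - {"slide": [-217.5, -48, 110], "dr": [0, 0, 1.646], "jaw": 1}
    - {"slide": [-217.5, -48, 110], "dr": [0, 0, 1.646], "jaw": 1}
    - {"slide": [-217.5, -48, 110], "dr": [0, 0, 1.646], "jaw": 1}
    - {"slide": [-217.5, -48, 110], "dr": [0, 0, 1.646], "jaw": 1}
  force: 50

```text
t: 31.45
tool_pos: [0.4338, -0.3558, 0.3122]
orientation: [3.131, -0.234, 0.003]
force: [0.2, -0.0, -0.6]
opening: 0.0178
gripper_force: 50.0
```

Run:
```python
from h import *
st(); plan([.4336,-.3553,.2571],-.15)
```

```text
t 31.45 tcp [ 0.4338 -0.3558  0.3122] toolx yaw -0.1493 z [ 0.002 -0.002 -1.   ] F [ 0.2 -0.  -0.6] open 0.0178 gf 50.0 q [-0.78  0.09  1.71  0.    1.35  0.94]
slide [-0.4, -0.6, 55.1] dr [0.0017, -0.0024, 0.0007]
```

Call:
servo_tool:
  increments:
    - {"slide": [0, -0.5, 15], "dr": [0, 0, 0], "jaw": 1}
    - {"slide": [0, -0.5, 30], "dr": [0, 0, 0], "jaw": 1}
    - {"slide": [0, -0.5, 42], "dr": [0, 0, 0], "jaw": 1}
    - {"slide": [0, -0.5, 48], "dr": [0, 0, 0], "jaw": 1}
    - {"slide": [0, -0.5, 51.5], "dr": [0, 0, 0], "jaw": 1}
    - {"slide": [0, -0.5, 52], "dr": [0, 0, 0], "jaw": 1}
    - {"slide": [0, -0.5, 52], "dr": [0, 0, 0], "jaw": 1}
    - {"slide": [0, -0.5, 52], "dr": [0, 0, 0], "jaw": 1}
  force: 50

```text
t: 32.25
tool_pos: [0.4334, -0.355, 0.2588]
orientation: [3.132, -0.236, 0.001]
force: [0.6, -0.7, -1.4]
opening: 0.0177
gripper_force: 50.0
```

Call:
servo_tool:
  increments:
    - {"slide": [0, 0, 1], "dr": [0, 0, 0], "jaw": 1}
    - {"slide": [0, 0, 1], "dr": [0, 0, 0], "jaw": 1}
    - {"slide": [0, 0, 1], "dr": [0, 0, 0], "jaw": 1}
  force: 50

```text
t: 32.55
tool_pos: [0.4333, -0.3548, 0.2573]
orientation: [3.133, -0.236, 0.0]
force: [0.3, 0.3, -1.5]
opening: 0.0176
gripper_force: 50.0
```

Call:
servo_tool:
  increments:
    - {"slide": [0, 0, 0], "dr": [0, 0, 0], "jaw": 0.7}
    - {"slide": [0, 0, 0], "dr": [0, 0, 0], "jaw": 0.5}
    - {"slide": [0, 0, 0], "dr": [0, 0, 0], "jaw": 0.3}
    - {"slide": [0, 0, 0], "dr": [0, 0, 0], "jaw": 0.2}
    - {"slide": [0, 0, 0], "dr": [0, 0, 0], "jaw": 0.2}
    - {"slide": [0, 0, 0], "dr": [0, 0, 0], "jaw": 0.2}
    - {"slide": [0, 0, 0], "dr": [0, 0, 0], "jaw": 0.2}
    - {"slide": [0, 0, 0], "dr": [0, 0, 0], "jaw": 0.2}
  force: 20

```text
t: 33.35
tool_pos: [0.4333, -0.3548, 0.2572]
orientation: [-3.133, 0.236, 0.0]
force: [-1.1, -0.1, 0.2]
opening: 0.0738
gripper_force: 0.0
```

Call:
servo_tool:
  increments:
    - {"slide": [0, 0, -30], "dr": [0, 0, 0], "jaw": 0.2}
    - {"slide": [0, 0, -60], "dr": [0, 0, 0], "jaw": 0.2}
    - {"slide": [0, 0, -100], "dr": [0, 0, 0], "jaw": 0.2}
    - {"slide": [0, 0, -140], "dr": [0, 0, 0], "jaw": 0.2}
    - {"slide": [0, 0, -165], "dr": [0, 0, 0], "jaw": 0.2}
    - {"slide": [0, 0, -165], "dr": [0, 0, 0], "jaw": 0.2}

```text
t: 33.95
tool_pos: [0.434, -0.3554, 0.4277]
orientation: [3.127, -0.236, 0.01]
force: [-0.3, -1.1, 0.0]
opening: 0.0744
gripper_force: 0.0
```

Run:
```python
from h import *
st(); shot('wrist','w14'); z=load('w14'); W=cloud(z)
g=(z['d']>0)&(W[...,2]>.11)&(W[...,2]<.12)&(abs(W[...,0]-.433)<.05)&(abs(W[...,1]+.356)<.05)
print(g.sum(),cv2.minAreaRect((W[g][:,:2]*1000).astype(np.float32)),np.median(W[g][:,2]))
z=load('side0'); W=cloud(z); h=cv2.cvtColor(z['im'],cv2.COLOR_RGB2HSV)
for f in('scene0','side0'):
    z=load(f); W=cloud(z); h=cv2.cvtColor(z['im'],cv2.COLOR_RGB2HSV)
    g=(z['d']>0)&(np.hypot(W[...,0]-.505,W[...,1]-.386)<.04)&(h[...,1]>80)&(h[...,0]>45)&(h[...,0]<80)
    print(f,g.sum(),W[g].min(0),W[g].max(0),W[g].mean(0),np.median(W[g],0))
plan([.49,.34,.42],.6)
```

```text
t 33.95 tcp [ 0.434  -0.3554  0.4277] toolx yaw -0.1504 z [ 0.006 -0.006 -1.   ] F [-0.3 -1.1  0. ] open 0.0744 gf 0.0 q [-0.78  0.01  1.57  0.    1.55  0.94]
682 ((432.8567810058594, -355.5737609863281), (17.3550968170166, 35.55501937866211), 81.71379089355469) 0.11530691777596531
scene0 166 [0.48192936 0.37173428 0.01322475] [0.51825193 0.40951441 0.02718185] [0.50417732 0.38890677 0.02249552] [0.50622147 0.38894433 0.02374584]
side0 59 [0.48214378 0.3630143  0.01084951] [0.51859712 0.40792584 0.02762873] [0.498647   0.3852098  0.01940557] [0.49861745 0.38394243 0.02031167]
slide [-48.4, -695.7, 2.7] dr [0.0041, -0.0027, -0.7504]
```

Call:
servo_tool:
  increments:
    - {"slide": [-3, -45, 0], "dr": [0, 0, -0.05], "jaw": 0.5}
    - {"slide": [-6, -90, 0], "dr": [0, 0, -0.1], "jaw": 1}
    - {"slide": [-9, -135, 0], "dr": [0, 0, -0.15], "jaw": 1}
    - {"slide": [-12, -180, 0], "dr": [0, 0, -0.2], "jaw": 1}
    - {"slide": [-15, -225, 0], "dr": [0, 0, -0.25], "jaw": 1}
    - {"slide": [-18, -270, 0], "dr": [0, 0, -0.3], "jaw": 1}
    - {"slide": [-21, -315, 0], "dr": [0, 0, -0.35], "jaw": 1}
    - {"slide": [-24, -360, 0], "dr": [0, 0, -0.4], "jaw": 1}
    - {"slide": [-27, -405, 0], "dr": [0, 0, -0.45], "jaw": 1}
    - {"slide": [-30, -450, 0], "dr": [0, 0, -0.5], "jaw": 1}
    - {"slide": [-33, -495, 0], "dr": [0, 0, -0.55], "jaw": 1}
    - {"slide": [-37, -540, 0], "dr": [0, 0, -0.6], "jaw": 1}
    - {"slide": [-41, -585, 0], "dr": [0, 0, -0.65], "jaw": 1}
    - {"slide": [-45, -630, 0], "dr": [0, 0, -0.7], "jaw": 1}
    - {"slide": [-48, -670, 0], "dr": [0, 0, -0.75], "jaw": 1}
    - {"slide": [-48, -696, 0], "dr": [0, 0, -0.75], "jaw": 1}
    - {"slide": [-48, -696, 0], "dr": [0, 0, -0.75], "jaw": 1}
    - {"slide": [-48, -696, 0], "dr": [0, 0, -0.75], "jaw": 1}
    - {"slide": [-48, -696, 0], "dr": [0, 0, -0.75], "jaw": 1}
  force: 30

```text
t: 35.9
tool_pos: [0.49, 0.3396, 0.4212]
orientation: [3.001, 0.926, -0.003]
force: [-0.2, 0.3, 0.0]
opening: 0.0005
gripper_force: 0.0
```

Run:
```python
from h import *
st(); shot('wrist','w15'); z=load('w15'); W=cloud(z); h=cv2.cvtColor(z['im'],cv2.COLOR_RGB2HSV)
g=(z['d']>0)&(np.hypot(W[...,0]-.503,W[...,1]-.386)<.04)&(W[...,2]>.01)&(W[...,2]<.06)
gg=g&(h[...,1]>80)&(h[...,0]>45)&(h[...,0]<80)
print('cap',gg.sum(),np.percentile(W[gg],[1,50,99],axis=0).round(4)); t=gg&(W[...,2]>np.percentile(W[gg][:,2],60)-.003)
print(cv2.minEnclosingCircle((W[t][:,:2]*1000).astype(np.float32)),np.median(W[t][:,2]))
k=g&~gg; print('housing',k.sum(),np.percentile(W[k],[1,50,99],axis=0).round(4))
c=proj(z,[.503,.386,.025]); print(c)
shot('scene','s15'); q=load('s15'); t=trayfit(q,(.727,.0515),1.4967); boards(q,(.727,.0515,1.4967))
i=q['im'][150:330,120:480]; cv2.imwrite('pics/c15.png',cv2.resize(i,None,fx=2.2,fy=2.2,interpolation=cv2.INTER_CUBIC)[:,:,::-1])
```

```text
t 35.9 tcp [0.49   0.3396 0.4212] toolx yaw 0.5988 z [-0.001 -0.001 -1.   ] F [-0.2  0.3  0. ] open 0.0005 gf 0.0 q [ 0.52  0.11  1.48 -0.    1.55  1.49]
cap 731 [[0.4841 0.3732 0.0125]
 [0.5014 0.39   0.0224]
 [0.5176 0.4068 0.0244]]
((500.540283203125, 389.5904235839844), 17.826475143432617) 0.022417777441593213
housing 688 [[0.476  0.3651 0.0106]
 [0.5032 0.3895 0.0124]
 [0.5253 0.4142 0.0147]]
(np.float64(241.45782941745563), np.float64(152.90599818355443))
tray [727.7725  54.618    1.5094] n 1126 rms 1.09
y0 263 [1.2 4.3 9.8]
y172 205 [166.5 170.2 175.9]
x0 96 [-7.5 -4.5 -1.1]
x-262 121 [-263.9 -258.4 -252.7]
red n 240 c -215.5 33.3 size 63.7 37.6 ang -0.5 z 0.0223
yel n 260 c -38.3 32.4 size 58.2 38.3 ang 0.4 z 0.0223
grn n 264 c -219.1 144.0 size 70.1 47.2 ang 0.4 z 0.0222
blu n 252 c -40.7 143.3 size 63.0 44.9 ang -0.5 z 0.022
```

View pics/c15.png

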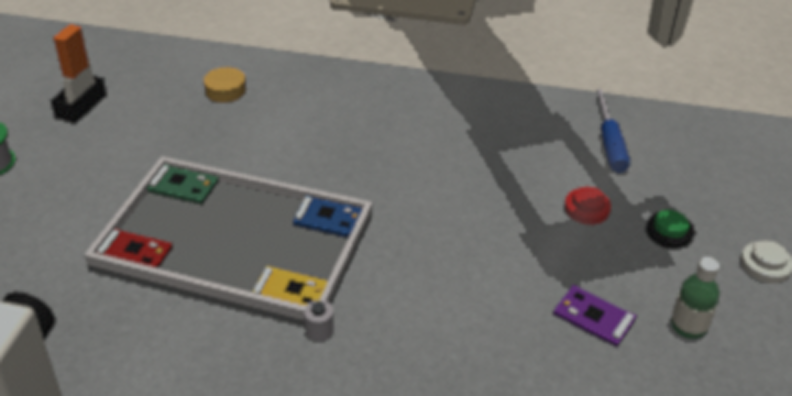

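View pics/w15.png

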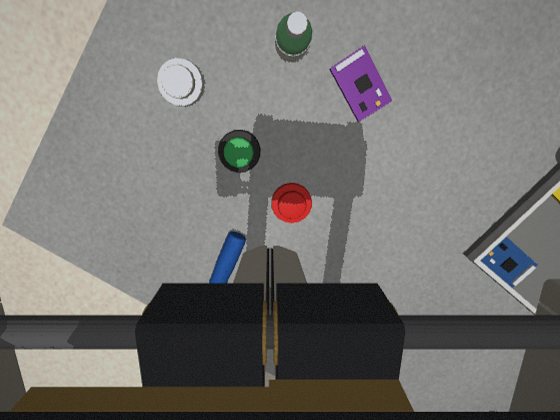

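The crop shows the tray home, the boards flush in their corners (green, blue, yellow, red) and the pusher upright. In the wrist view the green button is at (239,151), separate from the red one (291,203) and the white one (180,80).

```bash
python3 -c "
from h import *
plan([.5005,.3896,.225],.6)"
```

```text
slide [36.9, -35.7, 196.9] dr [0.0002, 0.0005, -0.0018]
```

Call:
servo_tool:
  increments:
    - {"slide": [37, -35.5, 0], "dr": [0, 0, 0], "jaw": 1}
    - {"slide": [37, -35.5, 40], "dr": [0, 0, 0], "jaw": 1}
    - {"slide": [37, -35.5, 80], "dr": [0, 0, 0], "jaw": 1}
    - {"slide": [37, -35.5, 120], "dr": [0, 0, 0], "jaw": 1}
    - {"slide": [37, -35.5, 160], "dr": [0, 0, 0], "jaw": 1}
    - {"slide": [37, -35.5, 190], "dr": [0, 0, 0], "jaw": 1}
    - {"slide": [37, -35.5, 200], "dr": [0, 0, 0], "jaw": 1}
    - {"slide": [37, -35.5, 200], "dr": [0, 0, 0], "jaw": 1}
    - {"slide": [37, -35.5, 200], "dr": [0, 0, 0], "jaw": 1}
    - {"slide": [37, -35.5, 200], "dr": [0, 0, 0], "jaw": 1}
  force: 30

```text
t: 37.0
tool_pos: [0.5017, 0.3913, 0.2252]
orientation: [-3.0, -0.927, -0.007]
force: [-0.0, -0.1, -0.4]
opening: 0.0005
gripper_force: 0.0
```

Call:
servo_tool:
  increments:
    - {"slide": [0, 0, 7], "dr": [0, 0, 0], "jaw": 1}
    - {"slide": [0, 0, 14], "dr": [0, 0, 0], "jaw": 1}
    - {"slide": [0, 0, 18], "dr": [0, 0, 0], "jaw": 1}
    - {"slide": [0, 0, 20], "dr": [0, 0, 0], "jaw": 1}
    - {"slide": [0, 0, 20], "dr": [0, 0, 0], "jaw": 1}
    - {"slide": [0, 0, 20], "dr": [0, 0, 0], "jaw": 1}
    - {"slide": [0, 0, 20], "dr": [0, 0, 0], "jaw": 1}

```text
t: 37.7
tool_pos: [0.5008, 0.3909, 0.2027]
orientation: [-3.001, -0.928, -0.001]
force: [-0.3, -0.6, 4.1]
opening: 0.0004
gripper_force: 2.3
```

Call:
servo_tool:
  increments:
    - {"slide": [0, 0, 1], "dr": [0, 0, 0], "jaw": 1}
    - {"slide": [0, 0, 2], "dr": [0, 0, 0], "jaw": 1}
    - {"slide": [0, 0, 3], "dr": [0, 0, 0], "jaw": 1}
    - {"slide": [0, 0, 3], "dr": [0, 0, 0], "jaw": 1}
    - {"slide": [0, 0, 3], "dr": [0, 0, 0], "jaw": 1}

```text
t: 38.2
tool_pos: [0.5009, 0.391, 0.2021]
orientation: [-3.001, -0.928, -0.001]
force: [-7.2, -5.2, 25.3]
opening: 0.0004
gripper_force: 12.0
```

It's right down, at a hard stop with 25 N. Retreating for a final check.

Call:
servo_tool:
  increments:
    - {"slide": [0, 0, -5], "dr": [0, 0, 0], "jaw": 1}
    - {"slide": [0, 0, -30], "dr": [0, 0, 0], "jaw": 1}
    - {"slide": [0, 0, -70], "dr": [0, 0, 0], "jaw": 1}
    - {"slide": [0, 0, -110], "dr": [0, 0, 0], "jaw": 1}
    - {"slide": [0, 0, -150], "dr": [0, 0, 0], "jaw": 1}
    - {"slide": [0, 0, -190], "dr": [0, 0, 0], "jaw": 1}
    - {"slide": [-20, 60, -220], "dr": [0, 0, 0], "jaw": 1}
    - {"slide": [-20, 110, -220], "dr": [0, 0, 0], "jaw": 1}
    - {"slide": [-20, 160, -220], "dr": [0, 0, 0], "jaw": 1}
    - {"slide": [-20, 210, -220], "dr": [0, 0, 0], "jaw": 1}
    - {"slide": [-20, 260, -220], "dr": [0, 0, 0], "jaw": 1}
    - {"slide": [-20, 310, -220], "dr": [0, 0, 0], "jaw": 1}
    - {"slide": [-20, 350, -220], "dr": [0, 0, 0], "jaw": 1}
    - {"slide": [-20, 350, -220], "dr": [0, 0, 0], "jaw": 1}
    - {"slide": [-20, 350, -220], "dr": [0, 0, 0], "jaw": 1}
    - {"slide": [-20, 350, -220], "dr": [0, 0, 0], "jaw": 1}
    - {"slide": [-20, 350, -220], "dr": [0, 0, 0], "jaw": 1}

```text
t: 39.9
tool_pos: [0.6809, 0.0923, 0.4191]
orientation: [-3.0, -0.931, 0.001]
force: [-0.1, 0.8, 0.3]
opening: 0.0007
gripper_force: 0.0
```

Run:
```python
from h import *
st(); shot('wrist','w16'); z=load('w16'); t=trayfit(z,(.727,.0515),1.4967); boards(z,t); print(t[2]+.0751)
```

```text
t 39.9 tcp [0.6809 0.0923 0.4191] toolx yaw 0.6016 z [-0.001  0.    -1.   ] F [-0.1  0.8  0.3] open 0.0007 gf 0.0 q [0.06 0.36 1.19 0.   1.59 1.03]
tray [725.875   53.197    1.5048] n 1770 rms 0.82
y0 767 [-0.   3.   6.1]
x0 395 [-6.8 -3.6 -0.7]
x-262 147 [-263.2 -257.9 -251.4]
red n 1178 c -221.3 29.0 size 70.8 43.6 ang -1.1 z 0.0209
yel n 458 c -63.9 27.3 size 43.6 25.4 ang 88.5 z 0.0207
1.5799404451575736
```

View pics/w16.png

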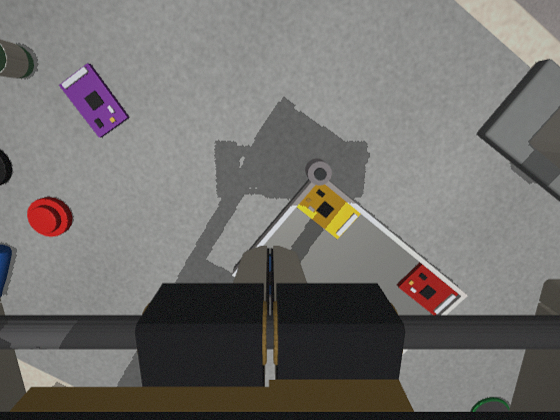

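The view shows yellow (327,208) and red (430,288) flush, but the gripper hides the other two boards, so I'll shift to see all four.

Call:
servo_tool:
  increments:
    - {"slide": [-45, 10, 0], "dr": [0, 0, 0], "jaw": 1}
    - {"slide": [-90, 20, 0], "dr": [0, 0, 0], "jaw": 1}
    - {"slide": [-135, 30, 0], "dr": [0, 0, 0], "jaw": 1}
    - {"slide": [-180, 40, -10], "dr": [0, 0, 0], "jaw": 1}
    - {"slide": [-228, 50, -20], "dr": [0, 0, 0], "jaw": 1}
    - {"slide": [-240, 50, -30], "dr": [0, 0, 0], "jaw": 1}
    - {"slide": [-240, 50, -30], "dr": [0, 0, 0], "jaw": 1}
    - {"slide": [-240, 50, -30], "dr": [0, 0, 0], "jaw": 1}
    - {"slide": [-240, 50, -30], "dr": [0, 0, 0], "jaw": 1}
    - {"slide": [-240, 50, -30], "dr": [0, 0, 0], "jaw": 1}

```text
t: 40.95
tool_pos: [0.5123, -0.0851, 0.4483]
orientation: [-3.0, -0.93, 0.002]
force: [-0.8, 0.1, -0.1]
opening: 0.0003
gripper_force: 0.0
```

Run:
```python
from h import *
st(); shot('wrist','w17'); z=load('w17'); t=trayfit(z,(.727,.0515),1.4967); boards(z,t); print(t[2]+.0751)
```

```text
t 40.95 tcp [ 0.5123 -0.0851  0.4483] toolx yaw 0.6014 z [-0.001  0.001 -1.   ] F [-0.8  0.1 -0.1] open 0.0003 gf 0.0 q [-0.26 -0.1   1.64  0.    1.6   0.71]
tray [726.3499  52.3073   1.497 ] n 3954 rms 0.83
y0 963 [-0.2  3.3  6. ]
y172 896 [165.7 168.6 171.5]
x0 498 [-6.8 -4.1 -0.8]
x-262 668 [-262.5 -258.7 -252. ]
red n 1749 c -221.1 27.7 size 69.6 44.9 ang 0.1 z 0.0209
yel n 930 c -48.5 27.7 size 57.1 43.9 ang -0.2 z 0.0208
grn n 1383 c -220.8 143.2 size 69.5 43.0 ang -0.1 z 0.0207
blu n 1792 c -41.4 143.2 size 70.6 43.1 ang -0.1 z 0.0206
1.5720668174372192
```

View pics/w17.png

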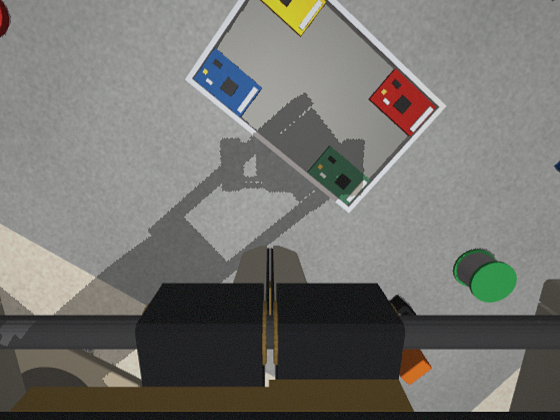

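The final view shows the tray home, with blue (227,82), red (405,100), green (340,172) and yellow (293,10) flush. The pusher is in its stand at (405,330), so I'll hand in.

```bash
python3 -c "
from plant import *
print(close_job())"
```

```text
the job is handed in; nothing more can be done
None
```

The job is handed in: all four boards measured flush in their corners, the tray is home against its end stop, the green button was pressed right down after that, and the pusher is upright in its stand. The judge's result was not shown.

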